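# Fit the snap ring on the sprung spindle

### The job

Fit the open snap ring from the blue tray on the spindle: take the red-handled spreading pliers from their rack, put their tips in the ring's two eyes, spread it and carry it on the tips over the shaft end, press the sprung washer gently down with it until it reaches its stop and let the ring contract fully into the groove. Never push on it with more than about two and a half kilos, and do not touch it with the gripper's fingers; put the pliers back upright in their rack and leave everything else where it is.

Things in the scene. Friction and masses are not known exactly. Their poses are not given: they have to be found in the camera images.
- ring: Open steel snap ring (horseshoe shape) lying flat in the blue tray, 51 mm outside, 37 mm inside relaxed, 6 mm thick, about 65 g. Origin: centre of the bore, on the underside; z up, x points from the centre to the gap, where the two eyes are. The two arms are sprung closed; relaxed, the ring is too small for the shaft end. Its steel is oiled and slippery.
- ring_back (a point): Inner edge of the ring's back, 18.5 mm from its origin on -x, top face. Spreading does not move the back outwards: over the 41.4 mm shaft end the ring passes only fully spread and with its origin 4 to 4.5 mm off the shaft axis, away from the gap. As the arms contract in the groove, the origin slides back to the axis and the eyes go some 8 mm towards the gap side; the tips must follow.
- eye_l (a point): Centre of the left eye (ring's +y side) on the ring's top face: a square hole 8 mm wide right through a 15 mm square lug at the arm's end. Relaxed, it lies at x 25.3, y +21.2 mm from the ring's origin.
- eye_r (a point): The same for the right eye, at y -21.2 mm.
- ring_l (a joint): How far each arm of the ring is spread, rad; 0 relaxed, both move alike. At 0.25 (pliers fully squeezed) each eye has moved 10.7 mm outwards and 3.9 mm towards the back, and the ring clears the shaft end by 1.5 mm; under 0.19 it does not pass. The arms press each tip inwards with 4 N relaxed, 8 N spread: friction then carries the ring on the tips.
- pliers: Spreading pliers, 0.22 kg, upright in the plywood rack: two flat red rubber handles on top, a dark steel block 26 x 90 x 16 mm (x, y, z; 60 to 76 mm above the origin), two shanks with tips pointing down. Origin: midway between the tips, at their lower ends; z up, y from tip to tip and from handle to handle. Squeezing the handles spreads the tips.
- tips (a point): Same point as the pliers' origin. Tips: round pins 4.5 mm in diameter, 5.2 mm long, under shanks 14 x 12 mm (x, y) whose shoulders rest on the lugs and can press the ring down. At rest the pins stand at y +/-20.6 mm, fully squeezed at +/-33.6 mm; each mm the grip narrows moves the tips 1 mm farther apart.
- handles (a point): Midway between the handles, 30 mm above the block's top (106 mm above the origin). The handles stand from the block's top to 52 mm above it, 18 mm wide (x), 66 mm over their outer faces at rest and 40 mm at the stop. Grip them close above the block, closing along y. As fingers swing in closing, the pliers may shift some mm up or down in the grip.
- jaw_l (a joint): How far each jaw is spread, m: 0 at rest, 0.013 at the stop (either tip goes out by this, either handle in). The handles' spring needs 17 N at rest and 22 N at the stop, 30 N with the ring on. Held at a grip of about 63 mm, the tips are nearly closed and the pliers still held.
- spindle: Spindle on the table: green base 120 x 120 x 20 mm, aluminium hub, vertical steel shaft clamped in it. Origin: on the shaft axis at the table. The shaft is clamped h = 0 to 14 mm high, different each time and reported nowhere: feel for it. Its end is 41.4 mm in diameter from z 69.5+h to 77+h mm and tapers to 33 mm at its top, z 82+h. The ring may sit at any yaw.
- shaft_axis (a point): Point fixed in the base, on the shaft axis 62 mm above the table. At z 62+h to 69.5+h mm the shaft has the groove, 36.4 mm in diameter. It is covered by a sprung brass-coloured thrust washer (80 mm disc round the shaft, top at z 70+h) that takes 3.5 N to start and 6 N at its stop 8 mm lower, level with the groove's lower wall. The last 1.5 mm before the stop let the ring enter.
- rack: Fixed plywood rack for the pliers, base 100 x 130 mm. Two 14 mm thick uprights at y +/-38 mm carry the pliers' block at z 78 mm; low lips (8 mm) round it leave the block 5 mm of play along x and 4.5 mm along y. Origin: centre of the base on the table; the pliers' y lies along the rack's y.
- rack_seat (a point): Centre of the rack's seat, 78 mm above the table, where the middle of the block's underside rests (the pliers' origin is then 60 mm lower).
- tray: Fixed blue steel tray 140 x 200 x 14 mm (x, y, z), inner floor at z 4 mm. Origin: under its centre.
- spacer: Brass spacer ring, 40 mm outside, 12 mm high, in the tray beside the snap ring. To be left alone.
- grinder: Blue angle grinder, about 400 mm long, lying at the side. To be left alone.
- discs: Stack of black grinding discs, 114 mm, at the back. To be left alone.
- jar: Amber jar, 66 mm in diameter, 85 mm high, at the back. To be left alone.
- wrench: Steel wrench lying at the back. To be left alone.
- hammer: Hammer lying at the side. To be left alone.
- offcut: Rusty steel plate offcut, 120 x 160 x 10 mm, at the back. To be left alone.

How it is judged:
On the way, in this order (a step that is already met when the one before it is completed fails the run):
1. the ring is spread on the pliers' tips and lifted clear of the tray (its underside 30 mm above the table or more) (height (world z) of ring above 0.03 m and value of joint ring_l above 0.15 rad and contact force between pliers and ring above 0.5 N), for 0.2 s.
2. the ring, still spread, is over the shaft end and presses on the washer (4 N or more) (contact force between ring and spindle above 4 N and height (world z) of ring below 0.079 m and value of joint ring_l above 0.12 rad and horizontal distance between ring and spindle below 0.01 m), for 0.1 s.
At the end, for the whole second after the job is handed in: Ring in the groove, pushed up by the washer (over 2 N): arms contracted (under 0.05 rad), underside 60 to 79 mm up, centred within 2.5 mm, level within 0.06 rad. Pliers upright (0.08 rad) in the rack within 15 mm of the seat, origin 14 to 22 mm above the table; both released and still (height (world z) of ring between 0.06 and 0.079 m and horizontal distance between ring and spindle below 0.0025 m and value of joint ring_l below 0.05 rad and angle between ring's own z axis and vertical below 0.06 rad and contact force between ring and spindle above 2 N and horizontal distance between pliers and rack_seat below 0.015 m and height (world z) of pliers between 0.014 and 0.022 m and angle between pliers's own z axis and vertical below 0.08 rad and linear speed of each of pliers, ring below 0.02 m/s); the robot touches nothing.
It fails at once if the ring is forced against the spindle or its washer with more than 30 N (contact force between ring and spindle above 30 N).
It fails at once if the gripper's fingers press on the ring (contact force between the fingers and ring above 0.5 N).
It fails at once if a bystander is moved more than 20 mm (distance of any of spacer, grinder, discs, jar, wrench, hammer, offcut from where it was at the start of the episode above 0.02 m).
It also fails if it takes over 72 s, if anything falls off the work surface, if the arm or the gripper's body presses on something with over 40 N, if the wrist force passes 120 N, or if a joint passes its speed limit or range.

### The arm

A 6-joint arm with a two-finger parallel gripper is mounted at the origin on the work surface. World frame = base frame: x ahead of the robot, y to its left, z up, the work surface at z = 0. Lengths are in m, angles in rad, forces in N, time in s.
With the tool pointing down it reaches from about 0.275 to 0.75 m from the base axis. Payload 10.2 kg.
Tool frame: the origin (TCP) lies on the centre line of the jaws, within the pads' length; the fingertips stand 17 mm ahead of it and the grasp point (between the pads) lies 2 mm behind it; z points along the fingers, y is the direction in which the jaws open and shut (so a half turn about z gives the same grasp; the last joint's range is limited). The gripper opens to 85 mm and grips with 20 to 120 N. Pads are 22 mm wide; open, the fingers measure 114 mm over their backs; the gripper's body (76 mm by 85 mm) begins 54 mm behind the grasp point. The pads swing forward as they close: fully open they stand 13 mm farther back than shut.
Start: joints at [0.905, 0.313, 1.498, -0, 1.331, -0.223], TCP at [0.225, 0.474, 0.224] pointing down, gripper open.
Joint ranges: [-2.94, 2.94], [-0.97, 2.17], [0.19, 2.56], [-1.23, 4.37], [0.02, 3.11], [-2.88, 2.88]. Speed limits (rad/s): [2.39, 2.39, 3.01, 3.14, 3.14, 3.14].

### API

Orientations are given as a unit quaternion [w, x, y, z].
In Python, from bench import manip gives the robot as it stands.
- The arm moves only by the tool servo_tool, never from a script. Its argument "targets" is a list of rows, each an object of numbers: "dx", "dy", "dz": the shift along the tool's x, y, z in mm; "ax", "ay", "az": the turn, a rotation vector about the tool's x, y, z in rad; "grip": the opening, from 0 (shut) to 1 (fully open). In form: [{"dx": .., "dy": .., "dz": .., "ax": .., "ay": .., "az": .., "grip": ..}, ...]. A call has 1 to 20 rows; each row shifts and turns the commanded pose from where the row before left it, along the tool's axes as they then stand; what a row does not reach is not made up. A row lasts 1/12 s, in which the tool goes at most 41.7 mm and 7.16 degrees, less where a joint would pass 70% of its speed; a pose out of reach is approached as far as the arm can. A call is refused whole if a number of a shift passes 41.7 or a number of a turn 0.125, either way. A call with a gripper value outside its range is refused whole. The fingers move at their own pace and stop on an object; "squeeze" is the grip in N (left out, the last holds). Time passes only in rows, so rows that do not move let the fingers close. It gives the time, the measured TCP pose, the force and the opening at its end, in the units of the state.
- manip.sense(): the state, without advancing time (a new reading comes with each control period).
- manip.read_camera(name): name is "scene" or "top" or "wrist"; returns a dict with "color" (420x560x3 uint8, red, green, blue), "depth" (420x560 float32, m along the optical axis (not along the pixel's ray), 0 where there is no reading), "fx", "fy", "cx", "cy" (pixels), "dist" ([k1, k2, p1, p2, k3] as OpenCV has them; the pictures are not rectified), "R" (3x3) and "t" (3): a world point X has camera coordinates R X + t. Camera axes: x right, y down, z forward; pixel columns grow to the right and rows downward; lengths in m; the calibration is good to about 2 mm. A picture is of the moment at which its call begins.
- manip.hand_in(): hands the job in, once; it reports no verdict.
The state is a dict: "t": time; "joints": joint angles; "joint_velocities": joint speeds; "tau": joint torques, N m; "ee_pos": TCP position; "eef_rot": TCP orientation; "force": force on the tool from outside, world axes, zero at the start; "ft_torque": the same for the moment, N m; "gripper_width": finger opening in m.
Only numpy, scipy, OpenCV 4.12 (cv2) and the standard library are available. Lean on these libraries where they do the work, as an engineer would, in place of code of your own. Each camera call takes 0.05 s, during which the arm holds its last target. There are 200 camera calls.

## Working session

There is one attempt and no reset: what is moved stays moved. The work goes in short steps, Python scripts to look and compute and a tool call to move; the robot and the scene stay as the last step left them, time stands still between calls to the robot, and variables do not carry over. Pictures are saved under pics/ and viewed, about 8 in all and at most 12, crops included, and the job is handed in when it is done.

Besides the shell and the picture viewer there is one more tool, called after "Request:" by a JSON object that holds its "name" and its "arguments". servo_tool: Moves the arm, as the interface text tells. Its arguments: {"type":"object","properties":{"targets":{"type":"array","items":{"type":"object","properties":{"dx":{"type":"number"},"dy":{"type":"number"},"dz":{"type":"number"},"ax":{"type":"number"},"ay":{"type":"number"},"az":{"type":"number"},"grip":{"type":"number"}}}},"squeeze":{"type":"number"}},"required":["targets"]}

```bash
ls; mkdir -p pics
python3 - <<'E'
from bench import manip
import cv2,pickle,numpy as np
d={}
for n in("scene","top"):
    d[n]=manip.read_camera(n); 
    print(n,d[n]["fx"],d[n]["cx"],d[n]["cy"],d[n]["dist"],(-np.array(d[n]["R"]).T@d[n]["t"]).round(3))
pickle.dump(d,open("c0.pkl","wb"))
cv2.imwrite("pics/top0.png",cv2.resize(d["top"]["color"][...,::-1],(800,600)))
cv2.imwrite("pics/sc0.png",cv2.resize(d["scene"]["color"][...,::-1],(800,600)))
print(manip.sense())
E
```

```text
pics
scene 382.80384940597077 279.4273851122612 210.61331204550686 [-0.01594214  0.          0.          0.          0.        ] [ 1.183 -0.395  1.151]
top 394.43658628961606 273.606613179405 219.7794571281009 [-0.0644584  0.         0.         0.         0.       ] [0.304 0.027 1.524]
{'t': 0.1, 'joints': array([ 9.04609688e-01,  3.13402842e-01,  1.49832432e+00,  3.72487287e-06,
        1.33099195e+00, -2.23369504e-01]), 'joint_velocities': array([ 0.00070535, -0.00037456, -0.00287536,  0.00084255,  0.00078086,
       -0.00181719]), 'tau': array([ 1.96279638e-03, -4.12905622e+01, -2.60141677e+01, -2.16987009e-04,
        3.08582014e-03,  2.65085225e-05]), 'ee_pos': array([0.22481047, 0.47418594, 0.22310165]), 'eef_rot': array([-2.43965400e-04,  2.19604421e-01,  9.75588838e-01, -5.07649844e-04]), 'force': array([0.45094149, 0.44320776, 0.70325373]), 'ft_torque': array([-0.02409319,  0.00191991,  0.00287331]), 'gripper_width': 0.08532008945830867}
```

View pics/top0.png

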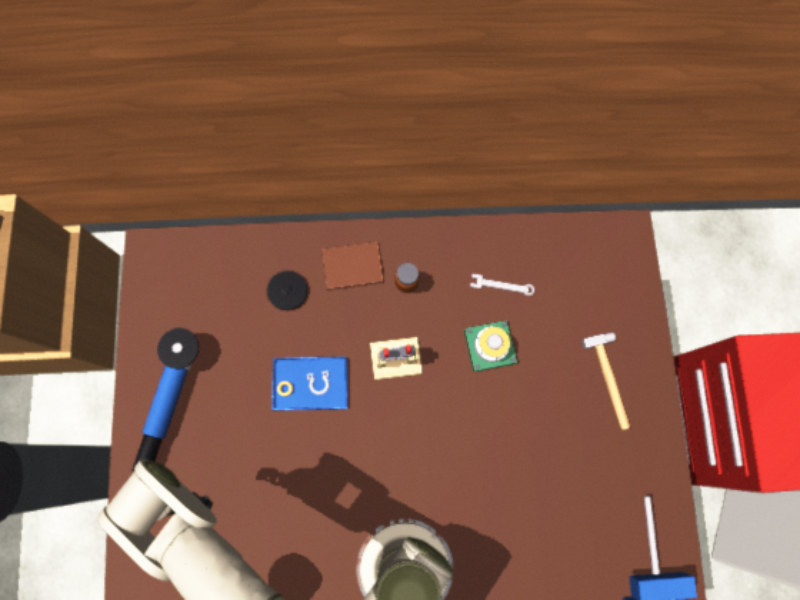

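View pics/sc0.png

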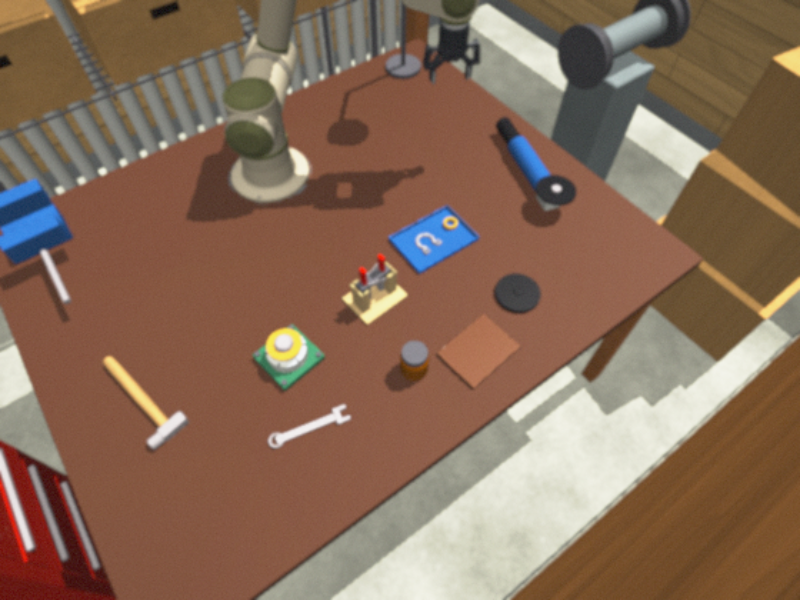

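The top view shows the tray at (310,384), the ring at (318,382) with its gap facing +x, the rack and pliers at (397,358) and the spindle at (491,344). The scene view agrees. Next I'll get coarse positions.

```bash
cat > h.py <<'E'
import numpy as np, cv2, pickle
from scipy.spatial.transform import Rotation as Ro
def K(c): return np.array([[c["fx"],0,c["cx"]],[0,c["fy"],c["cy"]],[0,0,1]])
def cast(c,uv,z):
    uv=np.asarray(uv,float).reshape(-1,1,2)
    n=cv2.undistortPoints(uv,K(c),np.array(c["dist"])).reshape(-1,2)
    R=np.array(c["R"]);o=-R.T@np.array(c["t"])
    d=np.c_[n,np.ones(len(n))]@R
    return o+d*((z-o[2])/d[:,2])[:,None]
def proj(c,X): 
    return cv2.projectPoints(np.asarray(X,float).reshape(-1,3),cv2.Rodrigues(np.array(c["R"]))[0],np.array(c["t"],float),K(c),np.array(c["dist"]))[0].reshape(-1,2)
def hsv(c): return cv2.cvtColor(c["color"],cv2.COLOR_RGB2HSV)
def blobs(m,amin=20):
    n,l,s,ce=cv2.connectedComponentsWithStats(m.astype(np.uint8))
    return [(s[i,4],ce[i],l==i) for i in range(1,n) if s[i,4]>=amin]
def rect(mask):
    cs=max(cv2.findContours(mask.astype(np.uint8),0,1)[0],key=cv2.contourArea)
    return cv2.boxPoints(cv2.minAreaRect(cs))
def tool(s):
    w,x,y,z=s["eef_rot"]; return Ro.from_quat([x,y,z,w]).as_matrix()
E
python3 - <<'E'
from h import *
from bench import manip
d=pickle.load(open("c0.pkl","rb"));c=d["top"];h=hsv(c)
roi=np.zeros(h.shape[:2],bool);roi[160:300,180:380]=1
def show(n,m,z,a=15):
    for A,ce,mm in blobs(m&roi,a): print(n,A,ce.round(1),cast(c,ce,z).round(4)[0], cast(c,rect(mm),z)[:,:2].round(3).tolist())
show("red",(h[...,0]<5)&(h[...,1]>200)&(h[...,2]>140),.17,5)
show("blue",(abs(h[...,0].astype(int)-108)<8)&(h[...,1]>150)&(h[...,2]>100),.014,200)
show("green",(abs(h[...,0].astype(int)-70)<20)&(h[...,1]>100),.02,100)
show("wood",(abs(h[...,0].astype(int)-20)<6)&(h[...,1]>40)&(h[...,1]<150)&(h[...,2]>150),.012,30)
show("yel",(abs(h[...,0].astype(int)-26)<5)&(h[...,1]>150)&(h[...,2]>150),.077,30)
show("grey",(h[...,1]<60)&(h[...,2]>130),.01,15)
w=manip.read_camera("wrist");s=manip.sense();T=tool(s)
R=np.array(w["R"]);o=-R.T@np.array(w["t"])
print("wrist cam in tool",(T.T@(o-s["ee_pos"])).round(4),(R@T).round(3).tolist(),w["fx"])
print(T.round(3).tolist())
E
```

```text
blue 1518 [217.6 268.1] [0.4815 0.2285 0.014 ] [[0.555, 0.331], [0.548, 0.133], [0.41, 0.137], [0.417, 0.33]]
green 251 [338.9 246.5] [ 0.5447 -0.2416  0.02  ] [[0.609, -0.192], [0.631, -0.309], [0.515, -0.325], [0.493, -0.21]]
wood 44 [346.5 239.7] [ 0.5715 -0.2749  0.012 ] [[0.582, -0.24], [0.608, -0.279], [0.568, -0.305], [0.542, -0.266]]
wood 48 [273.7 238.7] [0.5874 0.0089 0.012 ] [[0.583, 0.073], [0.614, -0.051], [0.592, -0.056], [0.561, 0.067]]
wood 308 [277.5 255.3] [ 0.5216 -0.0029  0.012 ] [[0.581, 0.069], [0.595, -0.063], [0.497, -0.072], [0.483, 0.059]]
grey 158 [284.7 190.5] [ 0.7827 -0.0437  0.01  ] [[0.811, -0.018], [0.809, -0.07], [0.754, -0.067], [0.756, -0.015]]
grey 254 [350.5 199.4] [ 0.7349 -0.3053  0.01  ] [[0.734, -0.217], [0.773, -0.225], [0.74, -0.401], [0.701, -0.392]]
grey 142 [339.6 244.4] [ 0.5544 -0.2467  0.01  ] [[0.577, -0.197], [0.621, -0.253], [0.544, -0.311], [0.5, -0.255]]
grey 87 [345.8 238.6] [ 0.5766 -0.2728  0.01  ] [[0.595, -0.256], [0.594, -0.295], [0.558, -0.292], [0.56, -0.253]]
grey 513 [275.4 250.6] [0.5404 0.0043 0.01  ] [[0.586, 0.067], [0.597, -0.061], [0.5, -0.068], [0.489, 0.058]]
grey 93 [222.8 267.7] [0.4825 0.209  0.01  ] [[0.513, 0.239], [0.511, 0.185], [0.454, 0.186], [0.456, 0.239]]
wrist cam in tool [ 0.0717 -0.0003 -0.1513] [[0.002, 1.0, 0.001], [-0.96, 0.002, -0.28], [-0.28, -0.0, 0.96]] 294.9616561526411
[[-0.904, 0.428, -0.001], [0.428, 0.904, -0.001], [0.0, -0.001, -1.0]]
```

Request:
{"name": "servo_tool", "arguments": {"targets": [{"az":-0.11},{"az":-0.11},{"az":-0.11},{"az":-0.11},{"az":-0.11},{"dx":-15.3,"dy":-28.5,"dz":-4.3},{"dx":-15.3,"dy":-28.5,"dz":-4.3},{"dx":-15.3,"dy":-28.5,"dz":-4.3},{"dx":-15.3,"dy":-28.5,"dz":-4.3},{"dx":-15.3,"dy":-28.5,"dz":-4.3},{"dx":-15.3,"dy":-28.5,"dz":-4.3},{"dx":-15.3,"dy":-28.5,"dz":-4.3},{"dx":-15.3,"dy":-28.5,"dz":-4.3},{"dx":-15.3,"dy":-28.5,"dz":-4.3},{"dx":-15.3,"dy":-28.5,"dz":-4.3},{"dx":-15.3,"dy":-28.5,"dz":-4.3},{"dx":-15.3,"dy":-28.5,"dz":-4.3},{"dx":-15.3,"dy":-28.5,"dz":-4.3},{"dx":-15.3,"dy":-28.5,"dz":-4.3}]}}

```text
invalid input
```

Request:
{"name": "servo_tool", "arguments": {"targets": [{},{}]}}

```text
invalid input
```

Run:
```python
from h import *
from bench import manip
w=manip.read_camera("wrist");s=manip.sense();pickle.dump((w,s),open("w1.pkl","wb"))
print(s["t"],s["ee_pos"],s["joints"],tool(s).round(3).tolist())
cv2.imwrite("pics/w1.png",cv2.resize(w["color"][...,::-1],(800,600)))
```

```text
0.2 [0.22486    0.47424456 0.22328888] [ 9.04608277e-01  3.13199446e-01  1.49810354e+00 -4.07796891e-06
  1.33101615e+00 -2.23392230e-01] [[-0.904, 0.428, -0.0], [0.428, 0.904, -0.001], [0.0, -0.001, -1.0]]
```

View pics/w1.png

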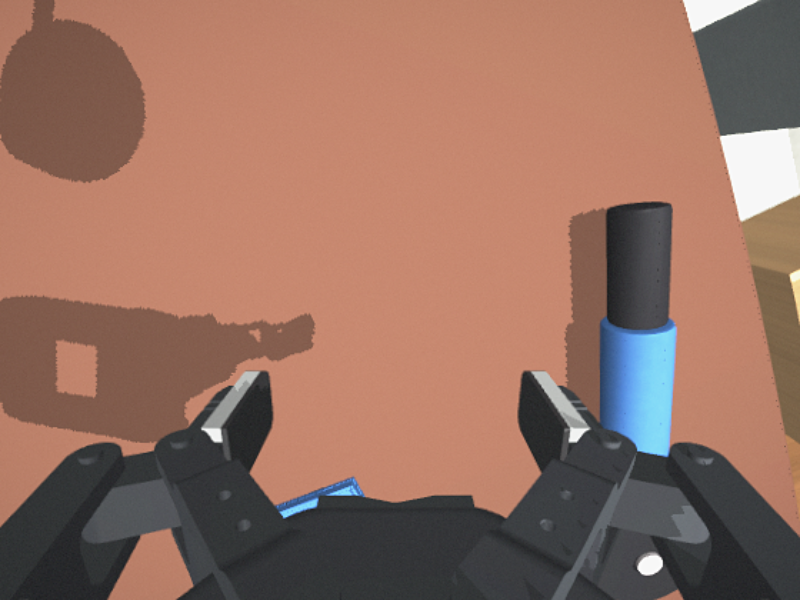

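The wrist view shows only the grinder handle, the fingers and a tray edge, because both moves were refused. Rows probably need every key.

Request:
{"name": "servo_tool", "arguments": {"squeeze": 40, "targets": [{"dx":0,"dy":0,"dz":0,"ax":0,"ay":0,"az":-0.11,"grip":1},{"dx":0,"dy":0,"dz":0,"ax":0,"ay":0,"az":-0.11,"grip":1},{"dx":0,"dy":0,"dz":0,"ax":0,"ay":0,"az":-0.11,"grip":1},{"dx":0,"dy":0,"dz":0,"ax":0,"ay":0,"az":-0.11,"grip":1},{"dx":0,"dy":0,"dz":0,"ax":0,"ay":0,"az":-0.11,"grip":1},{"dx":-21.7,"dy":-29.2,"dz":-2.6,"ax":0,"ay":0,"az":0,"grip":1},{"dx":-21.7,"dy":-29.2,"dz":-2.6,"ax":0,"ay":0,"az":0,"grip":1},{"dx":-21.7,"dy":-29.2,"dz":-2.6,"ax":0,"ay":0,"az":0,"grip":1},{"dx":-21.7,"dy":-29.2,"dz":-2.6,"ax":0,"ay":0,"az":0,"grip":1},{"dx":-21.7,"dy":-29.2,"dz":-2.6,"ax":0,"ay":0,"az":0,"grip":1},{"dx":-21.7,"dy":-29.2,"dz":-2.6,"ax":0,"ay":0,"az":0,"grip":1},{"dx":-21.7,"dy":-29.2,"dz":-2.6,"ax":0,"ay":0,"az":0,"grip":1},{"dx":-21.7,"dy":-29.2,"dz":-2.6,"ax":0,"ay":0,"az":0,"grip":1},{"dx":-21.7,"dy":-29.2,"dz":-2.6,"ax":0,"ay":0,"az":0,"grip":1},{"dx":-21.7,"dy":-29.2,"dz":-2.6,"ax":0,"ay":0,"az":0,"grip":1},{"dx":-21.7,"dy":-29.2,"dz":-2.6,"ax":0,"ay":0,"az":0,"grip":1},{"dx":-21.7,"dy":-29.2,"dz":-2.6,"ax":0,"ay":0,"az":0,"grip":1},{"dx":-21.7,"dy":-29.2,"dz":-2.6,"ax":0,"ay":0,"az":0,"grip":1},{"dx":-21.7,"dy":-29.2,"dz":-2.6,"ax":0,"ay":0,"az":0,"grip":1}]}}

```text
t: 1.78
ee_pos: [0.5717, 0.0988, 0.26]
eef_rot: [-0.0, -0.053, 0.999, 0.0]
force: [0.6, 1.6, 0.7]
gripper_width: 0.0854
```

Request:
{"name": "servo_tool", "arguments": {"targets": [{"dx":0,"dy":0,"dz":0,"ax":0,"ay":0,"az":0,"grip":1},{"dx":0,"dy":0,"dz":0,"ax":0,"ay":0,"az":0,"grip":1},{"dx":0,"dy":0,"dz":0,"ax":0,"ay":0,"az":0,"grip":1}]}}

```text
t: 2.03
ee_pos: [0.5704, 0.1008, 0.2597]
eef_rot: [-0.0, -0.054, 0.999, 0.0]
force: [0.3, 0.7, -0.8]
gripper_width: 0.0856
```

Run:
```python
from h import *
from bench import manip
w=manip.read_camera("wrist");s=manip.sense();pickle.dump((w,s),open("w1.pkl","wb"))
print(s["t"],s["ee_pos"],s["joints"],tool(s).round(3).tolist())
cv2.imwrite("pics/w2.png",cv2.resize(w["color"][...,::-1],(800,600)))
```

```text
2.0833 [0.57019479 0.10117094 0.25993292] [-2.66796041e-02  4.13034785e-01  1.26253812e+00  1.74703721e-04
  1.46647105e+00 -1.70554465e+00] [[-0.994, -0.108, -0.0], [-0.108, 0.994, 0.0], [0.0, 0.0, -1.0]]
```

View pics/w2.png

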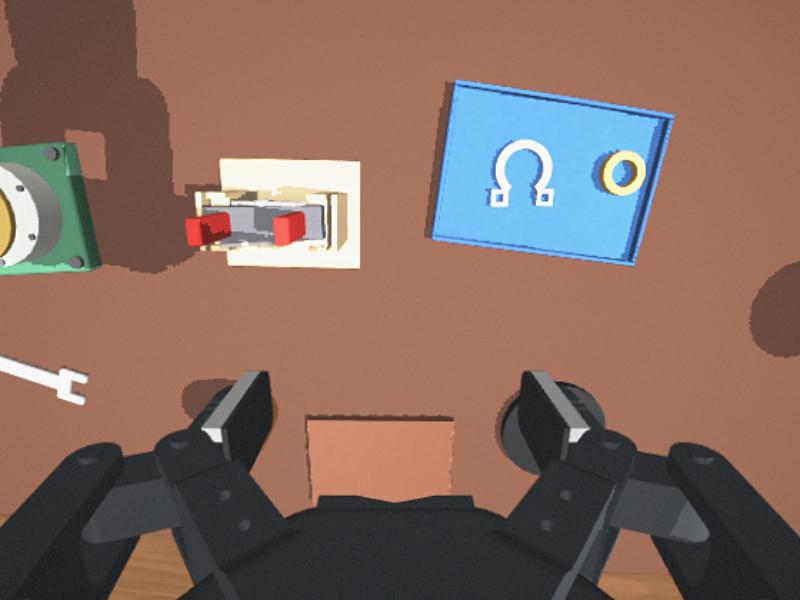

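The wrist view shows the ring bore at about (524,167), its eyes at (499,198) and (544,198), the pliers' red handles at (209,229) and (289,227), the rack base at (295,215) and the tray.

```bash
cat > meas.py <<'E'
from h import *
def ring(c,z=.010):
    "eye holes: inner contours of the grey-white ring; z = top face"
    h=hsv(c);m=((h[...,1]<70)&(h[...,2]>140)).astype(np.uint8)
    cs,hi=cv2.findContours(m,cv2.RETR_CCOMP,cv2.CHAIN_APPROX_NONE);out=[]
    for k,ct in enumerate(cs):
        if hi[0][k][3]>=0:
            hole=np.zeros_like(m);cv2.drawContours(hole,[ct],-1,1,-1);hole&=1-m
            if hole.sum()>5: 
                v,u=np.nonzero(hole);out.append((hole.sum(),u.mean(),v.mean(),hi[0][k][3]))
    return out,m,cs
E
python3 - <<'E'
from meas import *
w,s=pickle.load(open("w1.pkl","rb"))
out,m,cs=ring(w)
for o in out:
    p=cast(w,o[1:3],.010)[0]; 
    if .35<p[0]<.62 and .1<p[1]<.35: print(o,p.round(4),cv2.contourArea(cs[o[3]]))
for A,ce,mm in blobs(m,60):
    if 330<ce[0]<400 and 80<ce[1]<160:
        v,u=np.nonzero(mm);P=cast(w,np.c_[u,v],.010)[:,:2];print("ring px",A,P.min(0),P.max(0)); np.save("ringP.npy",P)
h=hsv(w);H=h[...,0].astype(int)
m=((H<6)|(H>174))&(h[...,1]>190)
for A,ce,mm in blobs(m,40): print("red",A,ce.round(1),cast(w,ce,.146)[0].round(4),cast(w,rect(mm),.146)[:,:2].round(4).tolist())
m=(h[...,1]<75)&(h[...,2]>190)&(H>15)&(H<35)
for A,ce,mm in blobs(m,200): print("wood",A,ce.round(1),rect(mm).round(1).tolist(),cast(w,rect(mm),.012)[:,:2].round(4).tolist())
for u,v in((115,190),(140,108),(155,172),(245,150),(200,150),(165,155),(210,146)):
    dd=w["depth"][v,u]; R=np.array(w["R"]);n=cv2.undistortPoints(np.array([[[u,v]]],float),K(w),np.array(w["dist"]))[0,0]
    print(u,v,h[v,u],(R.T@(dd*np.r_[n,1]-np.array(w["t"]))).round(4))
E
```

```text
(np.uint64(295), np.float64(437.3627118644068), np.float64(120.69152542372882), np.int32(99)) [0.4679 0.3042 0.01  ] 623.0
(np.uint64(26), np.float64(380.6923076923077), np.float64(138.07692307692307), np.int32(109)) [0.4991 0.233  0.01  ] 739.0
(np.uint64(25), np.float64(349.0), np.float64(138.0), np.int32(109)) [0.504  0.1907 0.01  ] 739.0
ring px 806 [0.45053985 0.18168983] [0.51244706 0.2413979 ]
wood 357 [437.5 121. ] [[424.0, 136.0], [424.0, 106.0], [451.0, 106.0], [451.0, 136.0]] [[0.4895, 0.2898], [0.4522, 0.2809], [0.4476, 0.3168], [0.485, 0.3266]]
wood 3772 [208.1 144.7] [[147.6999969482422, 184.89999389648438], [149.5, 110.0], [252.8000030517578, 112.5], [251.0, 187.39999389648438]] [[0.5962, -0.0757], [0.4964, -0.073], [0.4859, 0.061], [0.5844, 0.0673]]
115 190 [  8 113 171] [ 6.116e-01 -1.286e-01  3.000e-04]
140 108 [  8 113 165] [ 4.949e-01 -9.110e-02 -4.000e-04]
155 172 [146   9 202] [ 0.5588 -0.0284  0.1054]
245 150 [ 30   9 247] [0.535  0.0546 0.0082]
200 150 [  0 181 156] [0.5291 0.023  0.1256]
165 155 [124  10 187] [ 0.5413 -0.0214  0.096 ]
210 146 [120   9 193] [0.5271 0.0257 0.0946]
```

```bash
cat >> h.py <<'E'
def cloud(c):
    v,u=np.mgrid[0:420,0:560];n=cv2.undistortPoints(np.stack([u,v],-1).reshape(-1,1,2).astype(float),K(c),np.array(c["dist"])).reshape(420,560,2)
    R=np.array(c["R"]);return (np.dstack([n,np.ones((420,560))])*c["depth"][...,None]-np.array(c["t"]))@R
E
python3 - <<'E'
from h import *
w,s=pickle.load(open("w1.pkl","rb"));X=cloud(w);h=hsv(w);H=h[...,0].astype(int);print(s["ee_pos"])
m=((H<6)|(H>174))&(h[...,1]>150)&(X[...,2]>.142)&(X[...,2]<.15)
for A,ce,mm in blobs(m,20): print("handle tops",A,X[mm].mean(0).round(4),cv2.minAreaRect((X[mm][:,:2]*1000).astype(np.float32)))
roi=(X[...,1]>-.12)&(X[...,1]<.1)&(X[...,0]>.45)&(X[...,0]<.62)
for lo,hi in((.091,.098),(.080,.0895),(.004,.012)):
    m=roi&(X[...,2]>lo)&(X[...,2]<hi)&(h[...,1]<90)
    P=X[m][:,:2]*1000; print(lo,len(P),np.median(X[m][:,2]),cv2.minAreaRect(P.astype(np.float32)))
E
```

```text
[0.57019479 0.10117094 0.25993292]
handle tops 235 [ 0.5433 -0.0293  0.1463] ((543.72900390625, -29.639360427856445), (18.196537017822266, 9.99848747253418), 5.5306477546691895)
handle tops 224 [0.5372 0.0259 0.1467] ((537.44287109375, 25.480676651000977), (16.945533752441406, 9.687968254089355), 6.297259330749512)
0.091 1446 0.09501902158604475 ((540.9052734375, -2.4128646850585938), (34.25274658203125, 89.8133773803711), 5.374704837799072)
0.08 593 0.08675766479002316 ((541.0870971679688, -1.1303634643554688), (44.7879753112793, 107.63395690917969), 4.355337142944336)
0.004 3942 0.009119811387155691 ((540.8734741210938, -1.3103256225585938), (100.09955596923828, 129.0657958984375), 4.921981334686279)
```

Request:
{"name": "servo_tool", "arguments": {"targets": [{"dx":0,"dy":-31.5,"dz":0,"ax":0,"ay":0,"az":0,"grip":1},{"dx":0,"dy":-31.5,"dz":0,"ax":0,"ay":0,"az":0,"grip":1},{"dx":0,"dy":-31.5,"dz":0,"ax":0,"ay":0,"az":0,"grip":1},{"dx":0,"dy":-31.5,"dz":0,"ax":0,"ay":0,"az":0,"grip":1},{"dx":0,"dy":-31.5,"dz":0,"ax":0,"ay":0,"az":0,"grip":1},{"dx":0,"dy":-31.5,"dz":0,"ax":0,"ay":0,"az":0,"grip":1},{"dx":0,"dy":-31.5,"dz":0,"ax":0,"ay":0,"az":0,"grip":1},{"dx":0,"dy":-31.5,"dz":0,"ax":0,"ay":0,"az":0,"grip":1},{"dx":0,"dy":0,"dz":0,"ax":0,"ay":0,"az":0,"grip":1},{"dx":0,"dy":0,"dz":0,"ax":0,"ay":0,"az":0,"grip":1}]}}

```text
t: 2.92
ee_pos: [0.5975, -0.1501, 0.2598]
eef_rot: [-0.0, -0.053, 0.999, 0.0]
force: [-0.7, 0.3, -0.4]
gripper_width: 0.0849
```

Run:
```python
from h import *
from bench import manip
w=manip.read_camera("wrist");s=manip.sense();pickle.dump((w,s),open("w3.pkl","wb"))
print(s["t"],s["ee_pos"])
cv2.imwrite("pics/w3.png",w["color"][...,::-1])
X=cloud(w);h=hsv(w);H=h[...,0].astype(int)
roi=(abs(X[...,0]-.56)<.09)&(abs(X[...,1]+.26)<.09)&(X[...,2]>.005)
z=X[roi][:,2];hist,e=np.histogram(z,np.arange(.01,.11,.001));print([(round(e[i],3),int(hist[i])) for i in range(len(hist)) if hist[i]>60])
for n,m in(("green",roi&(abs(H-70)<20)&(h[...,1]>100)&(abs(X[...,2]-.02)<.004)),("brass",roi&(abs(H-26)<8)&(h[...,1]>120)&(X[...,2]>.06)),("top",roi&(h[...,1]<80)&(X[...,2]>.079))):
    P=X[m];print(n,len(P),np.median(P[:,2]),P[:,2].max(),cv2.minAreaRect((P[:,:2]*1000).astype(np.float32)),cv2.minEnclosingCircle((P[:,:2]*1000).astype(np.float32)))
```

```text
2.9667 [ 0.59757981 -0.14907418  0.26002026]
[(np.float64(0.018), 84), (np.float64(0.019), 328), (np.float64(0.02), 1167), (np.float64(0.021), 1272), (np.float64(0.022), 374), (np.float64(0.025), 105), (np.float64(0.026), 135), (np.float64(0.049), 87), (np.float64(0.05), 266), (np.float64(0.051), 285), (np.float64(0.052), 90), (np.float64(0.071), 97), (np.float64(0.072), 729), (np.float64(0.073), 1357), (np.float64(0.074), 531), (np.float64(0.08), 62), (np.float64(0.081), 65), (np.float64(0.082), 89), (np.float64(0.083), 81), (np.float64(0.084), 245), (np.float64(0.085), 378), (np.float64(0.086), 140)]
green 471 0.02078769303880816 0.0231821393651146 ((561.7808837890625, -259.42022705078125), (117.80269622802734, 118.86605072021484), 8.716920852661133) ((562.0657958984375, -259.1177062988281), 81.42353057861328)
brass 878 0.07347082319116391 0.07574901496741679 ((570.644775390625, -257.8204040527344), (59.96906661987305, 78.84432220458984), 14.337871551513672) ((562.65283203125, -260.0635681152344), 39.85983657836914)
top 19993 0.3440133123603369 0.37196784378133585 ((582.1703491210938, -228.68507385253906), (113.67361450195312, 53.40887451171875), 67.13201904296875) ((574.8054809570312, -225.4958953857422), 57.27775573730469)
```

View pics/w3.png

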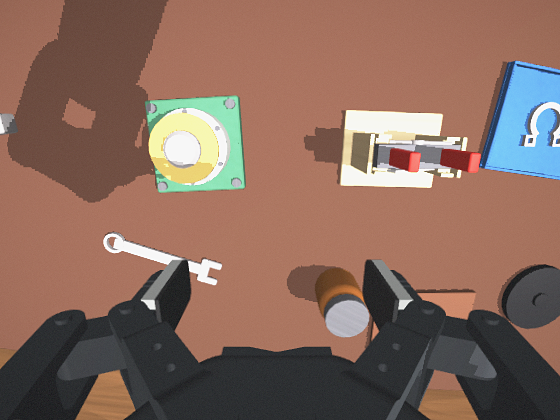

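The view shows the spindle's shaft top at (182,148), the brass washer, the rack at (395,150) and part of the ring. Depth gives h of about 2.6 mm. I'll refine the axis.

Run:
```python
from meas import *
w,s=pickle.load(open("w3.pkl","rb"));X=cloud(w);h=hsv(w);H=h[...,0].astype(int)
r=(np.hypot(X[...,0]-.562,X[...,1]+.26)<.045)
t=r&(X[...,2]>.083)&(X[...,2]<.09);P=(X[t]*1000).astype(np.float32)
print("top",len(P),P[:,2].mean(),cv2.minEnclosingCircle(P[:,:2]),cv2.minAreaRect(P[:,:2]))
b=r&(abs(X[...,2]-.0733)<.0025);P=(X[b]*1000).astype(np.float32);print("washer",cv2.minEnclosingCircle(P[:,:2]))
b=(np.hypot(X[...,0]-.562,X[...,1]+.26)<.06)&(abs(X[...,2]-.0507)<.002);P=(X[b]*1000).astype(np.float32);print("hub",cv2.minEnclosingCircle(P[:,:2]))
m=((H<6)|(H>174))&(h[...,1]>150)&(X[...,2]>.142)&(X[...,2]<.15)
for A,ce,mm in blobs(m,20): print("handle tops",A,X[mm].mean(0).round(4),cv2.minAreaRect((X[mm][:,:2]*1000).astype(np.float32)))
for o in ring(w)[0]:
    p=cast(w,o[1:3],.010)[0]
    if p[1]>.1: print(o,p.round(4))
```

```text
Traceback (most recent call last):
cv2.error: OpenCV(4.12.0) /io/opencv/modules/imgproc/src/shapedescr.cpp:201: error: (-215:Assertion failed) count >= 0 && (depth == CV_32F || depth == CV_32S) in function 'minEnclosingCircle'
```

Run:
```python
from meas import *
w,s=pickle.load(open("w3.pkl","rb"));X=cloud(w);h=hsv(w);H=h[...,0].astype(int)
f=lambda m:np.ascontiguousarray(X[m][:,:2]*1000,dtype=np.float32)
d=np.hypot(X[...,0]-.562,X[...,1]+.26);t=(d<.045)&(X[...,2]>.083)&(X[...,2]<.09)
print("top",t.sum(),X[t][:,2].mean(),cv2.minEnclosingCircle(f(t)),cv2.minAreaRect(f(t)))
b=(d<.045)&(abs(X[...,2]-.0733)<.0025);print("washer",cv2.minEnclosingCircle(f(b)))
b=(d<.06)&(abs(X[...,2]-.0507)<.002);print("hub",cv2.minEnclosingCircle(f(b)))
m=((H<6)|(H>174))&(h[...,1]>150)&(X[...,2]>.142)&(X[...,2]<.15)
for A,ce,mm in blobs(m,20): print("handle tops",A,X[mm].mean(0).round(4),cv2.minAreaRect(f(mm)))
for o in ring(w)[0]:
    p=cast(w,o[1:3],.010)[0]
    if p[1]>.1: print(o,p.round(4))
```

```text
top 855 0.08520744984641586 ((562.5615844726562, -259.3903503417969), 18.99312973022461) ((562.6351318359375, -259.6151123046875), (37.07855224609375, 35.231719970703125), 33.10162353515625)
washer ((562.2667236328125, -260.2384948730469), 40.32501220703125)
hub ((562.3673706054688, -260.4344482421875), 46.507354736328125)
handle tops 103 [ 0.5429 -0.0342  0.1455] ((543.2452392578125, -31.549198150634766), (17.338224411010742, 10.110877990722656), 4.220214366912842)
handle tops 122 [0.5371 0.0225 0.1454] ((537.0125122070312, 24.614505767822266), (17.340585708618164, 10.833032608032227), 7.361100673675537)
(np.uint64(22), np.float64(529.9090909090909), np.float64(139.95454545454547), np.int32(133)) [0.5031 0.1911 0.01  ]
```

Request:
{"name": "servo_tool", "arguments": {"targets": [{"dx":6.9,"dy":25.5,"dz":10,"ax":0,"ay":0,"az":0,"grip":1},{"dx":6.9,"dy":25.5,"dz":10,"ax":0,"ay":0,"az":0,"grip":1},{"dx":6.9,"dy":25.5,"dz":10,"ax":0,"ay":0,"az":0,"grip":1},{"dx":6.9,"dy":25.5,"dz":10,"ax":0,"ay":0,"az":0,"grip":1},{"dx":6.9,"dy":25.5,"dz":10,"ax":0,"ay":0,"az":0,"grip":1},{"dx":6.9,"dy":25.5,"dz":10,"ax":0,"ay":0,"az":0,"grip":1},{"dx":0,"dy":0,"dz":0,"ax":0,"ay":0,"az":0,"grip":1},{"dx":0,"dy":0,"dz":0,"ax":0,"ay":0,"az":0,"grip":1},{"dx":0,"dy":0,"dz":0,"ax":0,"ay":0,"az":0,"grip":1}]}}

```text
t: 3.72
ee_pos: [0.5403, -0.0017, 0.2007]
eef_rot: [0.001, -0.054, 0.999, -0.0]
force: [0.3, 0.2, -0.1]
gripper_width: 0.0851
```

Run:
```python
from h import *
from bench import manip
w=manip.read_camera("wrist");s=manip.sense();X=cloud(w);h=hsv(w);H=h[...,0].astype(int);T=tool(s)
print(s["t"],s["ee_pos"],T.round(3).tolist())
m=((H<6)|(H>174))&(h[...,1]>150)&(X[...,2]>.14)&(X[...,2]<.15)
for A,ce,mm in blobs(m,20): print("handle tops",A,ce,X[mm].mean(0).round(4),((X[mm].mean(0)-s["ee_pos"])@T).round(4),cv2.minAreaRect(np.ascontiguousarray(X[mm][:,:2]*1000,dtype=np.float32)))
```

```text
3.7667 [ 0.54050821 -0.00232214  0.20062213] [[-0.994, -0.108, 0.001], [-0.108, 0.994, -0.0], [-0.001, -0.0, -1.0]]
handle tops 285 [238.05263158 223.38947368] [ 0.5413 -0.03    0.146 ] [ 0.0023 -0.0276  0.0546] ((543.3170166015625, -30.358991622924805), (18.242019653320312, 10.120099067687988), 5.52515172958374)
handle tops 156 [311.01282051 221.96153846] [0.5344 0.0234 0.1455] [0.0034 0.0262 0.0551] ((536.6383056640625, 25.11727523803711), (17.667034149169922, 9.775941848754883), 6.532698154449463)
```

Request:
{"name": "servo_tool", "arguments": {"squeeze": 60, "targets": [{"dx":0,"dy":0,"dz":17,"ax":0,"ay":0,"az":0,"grip":1},{"dx":0,"dy":0,"dz":17,"ax":0,"ay":0,"az":0,"grip":1},{"dx":0,"dy":0,"dz":17,"ax":0,"ay":0,"az":0,"grip":1},{"dx":0,"dy":0,"dz":17,"ax":0,"ay":0,"az":0,"grip":1},{"dx":0,"dy":0,"dz":16,"ax":0,"ay":0,"az":0,"grip":1},{"dx":0,"dy":0,"dz":0,"ax":0,"ay":0,"az":0,"grip":0.85},{"dx":0,"dy":0,"dz":0,"ax":0,"ay":0,"az":0,"grip":0.77},{"dx":0,"dy":0,"dz":0,"ax":0,"ay":0,"az":0,"grip":0.75},{"dx":0,"dy":0,"dz":0,"ax":0,"ay":0,"az":0,"grip":0.74},{"dx":0,"dy":0,"dz":0,"ax":0,"ay":0,"az":0,"grip":0.74},{"dx":0,"dy":0,"dz":0,"ax":0,"ay":0,"az":0,"grip":0.74}]}}

```text
t: 4.68
ee_pos: [0.5407, -0.0027, 0.1169]
eef_rot: [0.001, -0.054, 0.999, -0.0]
force: [-1.2, -0.4, 2.4]
gripper_width: 0.0636
```

Request:
{"name": "servo_tool", "arguments": {"targets": [{"dx":0,"dy":0,"dz":-12,"ax":0,"ay":0,"az":0,"grip":0.74},{"dx":0,"dy":0,"dz":-20,"ax":0,"ay":0,"az":0,"grip":0.74},{"dx":0,"dy":0,"dz":-20,"ax":0,"ay":0,"az":0,"grip":0.74},{"dx":0,"dy":0,"dz":-20,"ax":0,"ay":0,"az":0,"grip":0.74},{"dx":0,"dy":0,"dz":-20,"ax":0,"ay":0,"az":0,"grip":0.74},{"dx":0,"dy":0,"dz":-8,"ax":0,"ay":0,"az":0,"grip":0.74},{"dx":0,"dy":0,"dz":0,"ax":0,"ay":0,"az":0,"grip":0.74},{"dx":0,"dy":0,"dz":0,"ax":0,"ay":0,"az":0,"grip":0.74}]}}

```text
t: 5.35
ee_pos: [0.5399, -0.0024, 0.2153]
eef_rot: [-0.0, -0.054, 0.999, 0.0]
force: [0.9, -0.8, -2.9]
gripper_width: 0.0635
```

Request:
{"name": "servo_tool", "arguments": {"targets": [{"dx":1,"dy":13,"dz":0,"ax":0,"ay":0,"az":0,"grip":0.74},{"dx":2,"dy":27,"dz":0,"ax":0,"ay":0,"az":0,"grip":0.74},{"dx":2,"dy":27,"dz":0,"ax":0,"ay":0,"az":0,"grip":0.74},{"dx":2,"dy":27,"dz":0,"ax":0,"ay":0,"az":0,"grip":0.74},{"dx":2,"dy":27,"dz":0,"ax":0,"ay":0,"az":0,"grip":0.74},{"dx":2,"dy":27,"dz":0,"ax":0,"ay":0,"az":0,"grip":0.74},{"dx":2,"dy":27,"dz":0,"ax":0,"ay":0,"az":0,"grip":0.74},{"dx":2,"dy":27,"dz":8,"ax":0,"ay":0,"az":0,"grip":0.74},{"dx":0.6,"dy":15,"dz":8,"ax":0,"ay":0,"az":0,"grip":0.74},{"dx":0,"dy":0,"dz":14,"ax":0,"ay":0,"az":0,"grip":0.74},{"dx":0,"dy":0,"dz":14,"ax":0,"ay":0,"az":0,"grip":0.74},{"dx":0,"dy":0,"dz":14,"ax":0,"ay":0,"az":0,"grip":0.74},{"dx":0,"dy":0,"dz":0,"ax":0,"ay":0,"az":0,"grip":0.74},{"dx":0,"dy":0,"dz":0,"ax":0,"ay":0,"az":0,"grip":0.74},{"dx":0,"dy":0,"dz":0,"ax":0,"ay":0,"az":0,"grip":0.74}]}}

```text
t: 6.6
ee_pos: [0.5015, 0.2119, 0.1583]
eef_rot: [0.0, -0.054, 0.999, 0.0]
force: [0.3, -0.8, -1.6]
gripper_width: 0.0632
```

Run:
```python
from h import *
from bench import manip
w=manip.read_camera("wrist");s=manip.sense();pickle.dump((w,s),open("w4.pkl","wb"))
print(s["t"],s["ee_pos"],s["gripper_width"],s["force"],s["joints"],tool(s).round(3).tolist())
cv2.imwrite("pics/w4.png",cv2.resize(w["color"][120:345,130:430,::-1],(800,600),interpolation=cv2.INTER_CUBIC))
```

```text
6.65 [0.50164133 0.21186819 0.15862545] 0.06345541182128228 [-0.05938079 -0.13623436 -1.68444262] [ 1.84363038e-01  4.12733216e-01  1.53260253e+00  6.79122857e-05
  1.19528796e+00 -1.49372022e+00] [[-0.994, -0.107, 0.001], [-0.107, 0.994, 0.0], [-0.001, 0.0, -1.0]]
```

View pics/w4.png

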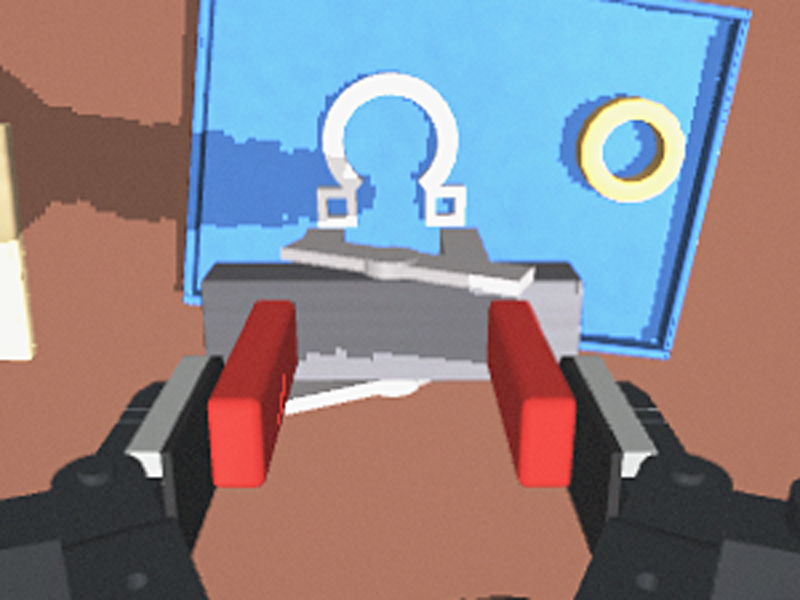

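The crop shows both eyes at (337,207) and (446,207), ahead of the dark block. The block looks square to the tool and the pins are hidden under it. I'll measure the block in the grip by depth.

```bash
cat > blk.py <<'E'
from meas import *
def block(w,s,verbose=1):
    "top face of the pliers' block in the tool frame -> pliers origin (world)"
    T=tool(s);X=cloud(w);Y=(X-s["ee_pos"])@T;h=hsv(w)
    m=(h[...,1]<60)&(abs(Y[...,0])<.02)&(abs(Y[...,1])<.05)&(Y[...,2]>.010)&(Y[...,2]<.035)
    A,ce,mm=max(blobs(m,50),key=lambda b:b[0]);P=Y[mm];zm=np.median(P[:,2]);P=P[abs(P[:,2]-zm)<.003]
    c,*_=np.linalg.lstsq(np.c_[P[:,:2],np.ones(len(P))],P[:,2],rcond=None)
    r=cv2.minAreaRect(np.ascontiguousarray(P[:,:2]*1000,dtype=np.float32))
    print("blk top n",len(P),"zmed",zm.round(4),"slopes",c.round(4),"rect",r, "y lim",np.percentile(P[:,1],[.5,99.5]),"x lim",np.percentile(P[:,0],[.5,99.5]))
E
python3 - <<'E'
from blk import *
w,s=pickle.load(open("w4.pkl","rb"));block(w,s);T=tool(s)
X=cloud(w);h=hsv(w);H=h[...,0].astype(int)
for o in ring(w)[0]:
    p=cast(w,o[1:3],.010)[0]
    if p[1]>.15 and p[1]<.26 and p[0]<.53: print(o,p.round(4),((p-s["ee_pos"])@T).round(4), X[int(o[2])+4,int(o[1])])
m=((H<6)|(H>174))&(h[...,1]>150)&(X[...,2]>.17)
for A,ce,mm in blobs(m,20):
    Y=(X[mm]-s["ee_pos"])@T;print("h",A,Y.min(0).round(4),Y.max(0).round(4))
# shanks: dark grey points well below the block
Y=(X-s["ee_pos"])@T
m=(h[...,1]<60)&(abs(Y[...,0])<.03)&(abs(Y[...,1])<.05)&(Y[...,2]>.045)&(Y[...,2]<.12)&(h[...,2]<180)
for A,ce,mm in blobs(m,8): print("shank",A,ce.round(1),Y[mm].min(0).round(4),Y[mm].max(0).round(4))
E
```

```text
blk top n 4310 zmed 0.0223 slopes [ 0.008  -0.0031  0.0223] rect ((-0.06080436706542969, 0.2695198059082031), (34.750038146972656, 89.81993865966797), 1.0516000986099243) y lim [-0.04387004  0.04445178] x lim [-0.0162359   0.01661822]
(np.uint64(41), np.float64(296.0731707317073), np.float64(196.5609756097561), np.int32(210)) [0.499  0.2324 0.01  ] [0.0006 0.0207 0.1486] [0.50280706 0.23287718 0.00941667]
(np.uint64(49), np.float64(256.0), np.float64(197.0), np.int32(210)) [0.504  0.1909 0.01  ] [ 0.     -0.0211  0.1486] [0.50841023 0.19126334 0.00957263]
h 1142 [-0.0091 -0.0318 -0.1511] [ 0.0718  0.0001 -0.0114]
h 1136 [-8.800e-03  1.000e-04 -1.511e-01] [ 0.0718  0.0323 -0.0115]
shank 56 [251.3 207.5] [ 0.0065 -0.0261  0.045 ] [ 0.0163 -0.0146  0.0881]
shank 159 [302.9 210.8] [0.0006 0.0156 0.0583] [0.0077 0.0271 0.0885]
```

Request:
{"name": "servo_tool", "arguments": {"targets": [{"dx":0.3,"dy":-0.3,"dz":12,"ax":0,"ay":0,"az":0,"grip":0.755},{"dx":0,"dy":0,"dz":12,"ax":0,"ay":0,"az":0,"grip":0.755},{"dx":0,"dy":0,"dz":12,"ax":0,"ay":0,"az":0,"grip":0.755},{"dx":0,"dy":0,"dz":9,"ax":0,"ay":0,"az":0,"grip":0.755},{"dx":0,"dy":0,"dz":3,"ax":0,"ay":0,"az":0,"grip":0.755},{"dx":0,"dy":0,"dz":0,"ax":0,"ay":0,"az":0,"grip":0.755},{"dx":0,"dy":0,"dz":0,"ax":0,"ay":0,"az":0,"grip":0.755}]}}

```text
t: 7.23
ee_pos: [0.5015, 0.2114, 0.1106]
eef_rot: [0.0, -0.054, 0.999, 0.0]
force: [0.3, -0.6, -2.2]
gripper_width: 0.0645
```

Request:
{"name": "servo_tool", "arguments": {"targets": [{"dx":0,"dy":0,"dz":1,"ax":0,"ay":0,"az":0,"grip":0.755},{"dx":0,"dy":0,"dz":1,"ax":0,"ay":0,"az":0,"grip":0.755},{"dx":0,"dy":0,"dz":1,"ax":0,"ay":0,"az":0,"grip":0.755},{"dx":0,"dy":0,"dz":0,"ax":0,"ay":0,"az":0,"grip":0.755}]}}

```text
t: 7.57
ee_pos: [0.5012, 0.2113, 0.107]
eef_rot: [0.0, -0.054, 0.999, -0.0]
force: [0.4, -0.4, -3.8]
gripper_width: 0.0646
```

Run:
```python
from blk import *
from bench import manip
w=manip.read_camera("wrist");s=manip.sense();pickle.dump((w,s),open("w5.pkl","wb"))
print(s["t"],s["ee_pos"],s["gripper_width"],s["force"]);block(w,s);T=tool(s)
for o in ring(w)[0]:
    p=cast(w,o[1:3],.010)[0]
    if p[1]>.15 and p[1]<.26 and p[0]<.53: print(o,p.round(4),((p-s["ee_pos"])@T).round(4))
cv2.imwrite("pics/w5.png",cv2.resize(w["color"][150:300,180:380,::-1],(800,600),interpolation=cv2.INTER_CUBIC))
```

```text
7.6167 [0.50119631 0.21130915 0.1070346 ] 0.06436844438954847 [-0.56278503 -0.48429586 -1.8032664 ]
blk top n 4334 zmed 0.0218 slopes [ 0.009  -0.003   0.0218] rect ((-0.1445140838623047, 0.20708084106445312), (34.42919158935547, 89.53852844238281), 1.1286603212356567) y lim [-0.04384006  0.04429346] x lim [-0.016373   0.0165127]
```

View pics/w5.png

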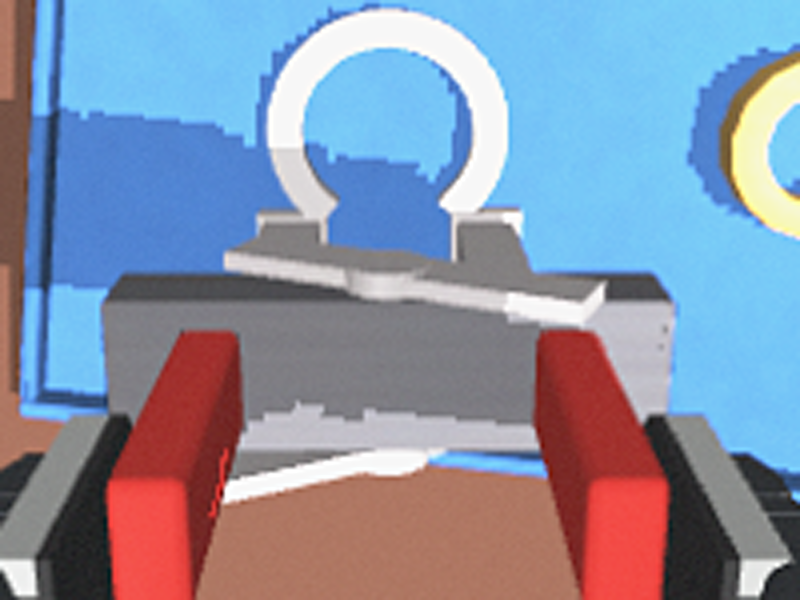

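The shanks stand over both lugs, symmetric at (293,230) and (487,230). The tips are at about z 9 mm with no contact yet. I'll go down gently.

Request:
{"name": "servo_tool", "arguments": {"targets": [{"dx":0,"dy":0,"dz":1,"ax":0,"ay":0,"az":0,"grip":0.755},{"dx":0,"dy":0,"dz":1,"ax":0,"ay":0,"az":0,"grip":0.755},{"dx":0,"dy":0,"dz":0,"ax":0,"ay":0,"az":0,"grip":0.755}]}}

```text
t: 7.87
ee_pos: [0.5011, 0.2113, 0.1048]
eef_rot: [-0.0, -0.054, 0.999, -0.0]
force: [0.1, -0.1, -2.2]
gripper_width: 0.0644
```

Request:
{"name": "servo_tool", "arguments": {"targets": [{"dx":0,"dy":0,"dz":1,"ax":0,"ay":0,"az":0,"grip":0.755},{"dx":0,"dy":0,"dz":0,"ax":0,"ay":0,"az":0,"grip":0.755}]}}

```text
t: 8.03
ee_pos: [0.5011, 0.2113, 0.1038]
eef_rot: [-0.0, -0.054, 0.999, -0.0]
force: [1.1, 0.1, -2.4]
gripper_width: 0.0643
```

Request:
{"name": "servo_tool", "arguments": {"targets": [{"dx":0,"dy":0,"dz":0.5,"ax":0,"ay":0,"az":0,"grip":0.755},{"dx":0,"dy":0,"dz":0.5,"ax":0,"ay":0,"az":0,"grip":0.755},{"dx":0,"dy":0,"dz":0,"ax":0,"ay":0,"az":0,"grip":0.755}]}}

```text
t: 8.28
ee_pos: [0.5015, 0.2114, 0.1035]
eef_rot: [0.0, -0.054, 0.999, 0.0]
force: [-0.1, -0.3, 3.1]
gripper_width: 0.0648
```

Request:
{"name": "servo_tool", "arguments": {"targets": [{"dx":0,"dy":0,"dz":0.5,"ax":0,"ay":0,"az":0,"grip":0.755},{"dx":0,"dy":0,"dz":0,"ax":0,"ay":0,"az":0,"grip":0.755}]}}

```text
t: 8.45
ee_pos: [0.5017, 0.2114, 0.1034]
eef_rot: [0.001, -0.054, 0.999, 0.0]
force: [-1.2, -0.7, 6.8]
gripper_width: 0.0647
```

Request:
{"name": "servo_tool", "arguments": {"targets": [{"dx":0,"dy":0,"dz":-0.3,"ax":0,"ay":0,"az":0,"grip":0.73},{"dx":0,"dy":0,"dz":0,"ax":0,"ay":0,"az":0,"grip":0.7},{"dx":0,"dy":0,"dz":0,"ax":0,"ay":0,"az":0,"grip":0.7},{"dx":0,"dy":0,"dz":0,"ax":0,"ay":0,"az":0,"grip":0.7}]}}

```text
t: 8.78
ee_pos: [0.5021, 0.2117, 0.1044]
eef_rot: [0.002, -0.054, 0.999, 0.0]
force: [-1.3, 1.4, 11.7]
gripper_width: 0.0602
```

Request:
{"name": "servo_tool", "arguments": {"targets": [{"dx":0,"dy":0,"dz":-1.0,"ax":0,"ay":0,"az":0,"grip":0.7},{"dx":0,"dy":0,"dz":-0.7,"ax":0,"ay":0,"az":0,"grip":0.675},{"dx":0,"dy":0,"dz":-0.7,"ax":0,"ay":0,"az":0,"grip":0.65},{"dx":0,"dy":0,"dz":0,"ax":0,"ay":0,"az":0,"grip":0.65},{"dx":0,"dy":0,"dz":0,"ax":0,"ay":0,"az":0,"grip":0.65}]}}

```text
t: 9.2
ee_pos: [0.5015, 0.2116, 0.1056]
eef_rot: [0.001, -0.054, 0.999, 0.0]
force: [0.7, 2.7, 4.9]
gripper_width: 0.056
```

Request:
{"name": "servo_tool", "arguments": {"targets": [{"dx":0,"dy":0,"dz":-0.5,"ax":0,"ay":0,"az":0,"grip":0.625},{"dx":0,"dy":0,"dz":-0.5,"ax":0,"ay":0,"az":0,"grip":0.6},{"dx":0,"dy":0,"dz":0,"ax":0,"ay":0,"az":0,"grip":0.6},{"dx":0,"dy":0,"dz":0,"ax":0,"ay":0,"az":0,"grip":0.6}]}}

```text
t: 9.53
ee_pos: [0.5014, 0.2115, 0.1064]
eef_rot: [0.0, -0.054, 0.999, 0.0]
force: [0.4, 3.2, 5.7]
gripper_width: 0.0515
```

Request:
{"name": "servo_tool", "arguments": {"targets": [{"dx":0,"dy":0,"dz":-0.5,"ax":0,"ay":0,"az":0,"grip":0.575},{"dx":0,"dy":0,"dz":-0.5,"ax":0,"ay":0,"az":0,"grip":0.55},{"dx":0,"dy":0,"dz":0,"ax":0,"ay":0,"az":0,"grip":0.55},{"dx":0,"dy":0,"dz":0,"ax":0,"ay":0,"az":0,"grip":0.55}]}}

```text
t: 9.87
ee_pos: [0.5012, 0.2114, 0.1072]
eef_rot: [0.0, -0.054, 0.999, 0.0]
force: [-1.0, 2.2, 5.5]
gripper_width: 0.0477
```

Request:
{"name": "servo_tool", "arguments": {"targets": [{"dx":0,"dy":0,"dz":-0.4,"ax":0,"ay":0,"az":0,"grip":0.525},{"dx":0,"dy":0,"dz":-0.4,"ax":0,"ay":0,"az":0,"grip":0.5},{"dx":0,"dy":0,"dz":0,"ax":0,"ay":0,"az":0,"grip":0.48},{"dx":0,"dy":0,"dz":-0.4,"ax":0,"ay":0,"az":0,"grip":0.46},{"dx":0,"dy":0,"dz":0,"ax":0,"ay":0,"az":0,"grip":0.46},{"dx":0,"dy":0,"dz":0,"ax":0,"ay":0,"az":0,"grip":0.46}]}}

```text
t: 10.37
ee_pos: [0.5011, 0.2113, 0.1084]
eef_rot: [-0.0, -0.054, 0.999, 0.0]
force: [-1.6, 3.9, 5.0]
gripper_width: 0.0401
```

Run:
```python
from blk import *
from bench import manip
w=manip.read_camera("wrist");s=manip.sense();pickle.dump((w,s),open("w6.pkl","wb"))
print(s["t"],s["ee_pos"],s["gripper_width"],s["force"]);block(w,s)
cv2.imwrite("pics/w6.png",cv2.resize(w["color"][150:300,180:380,::-1],(800,600),interpolation=cv2.INTER_CUBIC))
```

```text
10.4167 [0.50117079 0.21134848 0.10841835] 0.03953405368925406 [-0.64895878  2.66343893  4.64559847]
blk top n 3993 zmed 0.0266 slopes [ 0.0063 -0.0031  0.0266] rect ((0.40808868408203125, 0.2504768371582031), (33.5760383605957, 89.8167495727539), 1.0565264225006104) y lim [-0.0439175   0.04463344] x lim [-0.01552013  0.01656775]
```

View pics/w6.png

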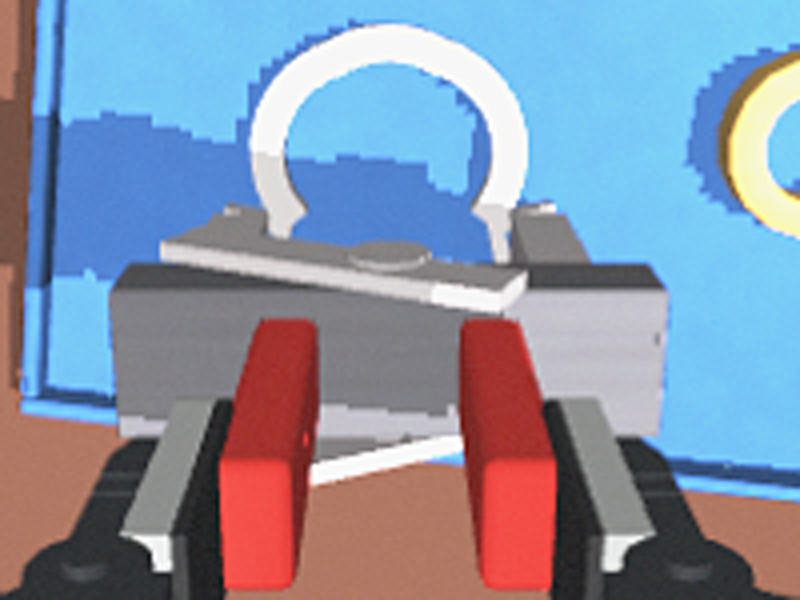

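The ring is spread evenly, its bore at (388,140), and both shanks are seated on the lugs with the width at 40 mm. I'll lift gently.

Request:
{"name": "servo_tool", "arguments": {"targets": [{"dx":0,"dy":0,"dz":-1,"ax":0,"ay":0,"az":0,"grip":0.46},{"dx":0,"dy":0,"dz":-2,"ax":0,"ay":0,"az":0,"grip":0.46},{"dx":0,"dy":0,"dz":-3,"ax":0,"ay":0,"az":0,"grip":0.46},{"dx":0,"dy":0,"dz":-4,"ax":0,"ay":0,"az":0,"grip":0.46},{"dx":0,"dy":0,"dz":-6,"ax":0,"ay":0,"az":0,"grip":0.46},{"dx":0,"dy":0,"dz":-8,"ax":0,"ay":0,"az":0,"grip":0.46},{"dx":0,"dy":0,"dz":-10,"ax":0,"ay":0,"az":0,"grip":0.46},{"dx":0,"dy":0,"dz":-10,"ax":0,"ay":0,"az":0,"grip":0.46},{"dx":0,"dy":0,"dz":-8,"ax":0,"ay":0,"az":0,"grip":0.46},{"dx":0,"dy":0,"dz":-5,"ax":0,"ay":0,"az":0,"grip":0.46},{"dx":0,"dy":0,"dz":-3,"ax":0,"ay":0,"az":0,"grip":0.46},{"dx":0,"dy":0,"dz":0,"ax":0,"ay":0,"az":0,"grip":0.46},{"dx":0,"dy":0,"dz":0,"ax":0,"ay":0,"az":0,"grip":0.46},{"dx":0,"dy":0,"dz":0,"ax":0,"ay":0,"az":0,"grip":0.46}]}}

```text
t: 11.58
ee_pos: [0.501, 0.2113, 0.1679]
eef_rot: [-0.0, -0.054, 0.999, -0.0]
force: [0.3, -0.7, -3.1]
gripper_width: 0.04
```

```bash
cat > onring.py <<'E'
from blk import *
from bench import manip
def look(f):
    w=manip.read_camera("wrist");s=manip.sense();pickle.dump((w,s),open(f,"wb"))
    print(s["t"],s["ee_pos"].round(4),s["gripper_width"].round(4),s["force"].round(2));block(w,s)
    T=tool(s);X=cloud(w);Y=(X-s["ee_pos"])@T;h=hsv(w)
    m=(h[...,1]<60)&(h[...,2]>150)&(abs(Y[...,1])<.045)&(Y[...,0]>.010)&(Y[...,0]<.06)&(Y[...,2]>.085)&(Y[...,2]<.11)
    bl=blobs(m,30)
    if not bl: print("no ring seen"); return
    P=Y[max(bl,key=lambda b:b[0])[2]]
    c,*_=np.linalg.lstsq(np.c_[P[:,:2],np.ones(len(P))],P[:,2],rcond=None)
    print("ring n",len(P),"z",np.median(P[:,2]).round(4),"plane",c.round(4),"y",P[:,1].min().round(4),P[:,1].max().round(4))
    a=P[abs(P[:,1]-(P[:,1].min()+P[:,1].max())/2)<.004];print("back x inner/outer",np.percentile(a[:,0],[2,98]).round(4))
E
python3 -c "from onring import *; look('w7.pkl')"
```

```text
Traceback (most recent call last):
  File "onring.py", line 5, in look
    print(s["t"],s["ee_pos"].round(4),s["gripper_width"].round(4),s["force"].round(2));block(w,s)
                                      ^^^^^^^^^^^^^^^^^^^^^^^^
AttributeError: 'float' object has no attribute 'round'
```

```bash
sed -i 's/s\["gripper_width"\].round(4)/round(s["gripper_width"],4)/' onring.py; python3 -c "from onring import *; look('w7.pkl')"
```

```text
11.6833 [0.501  0.2113 0.168 ] 0.0402 [ 0.31  0.28 -2.89]
blk top n 3990 zmed 0.0266 slopes [ 0.0113 -0.0037  0.0266] rect ((0.22278881072998047, 0.2561798095703125), (34.1309928894043, 90.6881332397461), 1.9224570989608765) y lim [-0.044154    0.04466188] x lim [-0.01570118  0.01647142]
ring n 961 z 0.0978 plane [ 0.0143 -0.0026  0.0975] y -0.0289 0.0299
back x inner/outer [0.0396 0.0461]
```

Request:
{"name": "servo_tool", "arguments": {"targets": [{"dx":0,"dy":0,"dz":-3,"ax":0,"ay":0,"az":0,"grip":0.46},{"dx":0,"dy":0,"dz":-6,"ax":0,"ay":0,"az":0,"grip":0.46},{"dx":0,"dy":-3,"dz":-8,"ax":0,"ay":0,"az":0,"grip":0.46},{"dx":0,"dy":-7,"dz":-10,"ax":0,"ay":0,"az":0,"grip":0.46},{"dx":0,"dy":-12,"dz":-10,"ax":0,"ay":0,"az":0,"grip":0.46},{"dx":0,"dy":-16,"dz":-8,"ax":0,"ay":0,"az":0,"grip":0.46},{"dx":-1,"dy":-18,"dz":-5,"ax":0,"ay":0,"az":0,"grip":0.46},{"dx":-1,"dy":-18,"dz":-2,"ax":0,"ay":0,"az":0,"grip":0.46},{"dx":-1,"dy":-18,"dz":0,"ax":0,"ay":0,"az":0,"grip":0.46},{"dx":-1,"dy":-18,"dz":0,"ax":0,"ay":0,"az":0,"grip":0.46},{"dx":-1,"dy":-18,"dz":0,"ax":0,"ay":0,"az":0,"grip":0.46},{"dx":-1,"dy":-18,"dz":0,"ax":0,"ay":0,"az":0,"grip":0.46},{"dx":-1,"dy":-18,"dz":0,"ax":0,"ay":0,"az":0,"grip":0.46},{"dx":-1,"dy":-18,"dz":0,"ax":0,"ay":0,"az":0,"grip":0.46},{"dx":-1,"dy":-18,"dz":0,"ax":0,"ay":0,"az":0,"grip":0.46},{"dx":-1,"dy":-18,"dz":0,"ax":0,"ay":0,"az":0,"grip":0.46},{"dx":-1,"dy":-18,"dz":0,"ax":0,"ay":0,"az":0,"grip":0.46},{"dx":-1,"dy":-18,"dz":0,"ax":0,"ay":0,"az":0,"grip":0.46},{"dx":-1,"dy":-18,"dz":0,"ax":0,"ay":0,"az":0,"grip":0.46},{"dx":-1,"dy":-18,"dz":0,"ax":0,"ay":0,"az":0,"grip":0.46}]}}

```text
t: 13.35
ee_pos: [0.546, -0.0776, 0.2215]
eef_rot: [0.0, -0.053, 0.999, -0.0]
force: [-0.1, 1.5, -3.9]
gripper_width: 0.0398
```

Request:
{"name": "servo_tool", "arguments": {"targets": [{"dx":-1.2,"dy":-18,"dz":0,"ax":0,"ay":0,"az":0,"grip":0.46},{"dx":-1.2,"dy":-18,"dz":0,"ax":0,"ay":0,"az":0,"grip":0.46},{"dx":-1.2,"dy":-18,"dz":0,"ax":0,"ay":0,"az":0,"grip":0.46},{"dx":-1.2,"dy":-18,"dz":0,"ax":0,"ay":0,"az":0,"grip":0.46},{"dx":-1.2,"dy":-18,"dz":0,"ax":0,"ay":0,"az":0,"grip":0.46},{"dx":-1.2,"dy":-18,"dz":0,"ax":0,"ay":0,"az":0,"grip":0.46},{"dx":-1.2,"dy":-18,"dz":0,"ax":0,"ay":0,"az":0,"grip":0.46},{"dx":-1.2,"dy":-18,"dz":0,"ax":0,"ay":0,"az":0,"grip":0.46},{"dx":-1.2,"dy":-18,"dz":0,"ax":0,"ay":0,"az":0,"grip":0.46},{"dx":-0.8,"dy":-12,"dz":0,"ax":0,"ay":0,"az":0,"grip":0.46},{"dx":-0.8,"dy":-7,"dz":0,"ax":0,"ay":0,"az":0,"grip":0.46},{"dx":-0.8,"dy":-4,"dz":0,"ax":0,"ay":0,"az":0,"grip":0.46},{"dx":0,"dy":0,"dz":0,"ax":0,"ay":0,"az":0,"grip":0.46},{"dx":0,"dy":0,"dz":0,"ax":0,"ay":0,"az":0,"grip":0.46},{"dx":0,"dy":0,"dz":0,"ax":0,"ay":0,"az":0,"grip":0.46}]}}

```text
t: 14.6
ee_pos: [0.5791, -0.2573, 0.2206]
eef_rot: [-0.0, -0.054, 0.999, 0.0]
force: [-1.1, -0.5, -2.3]
gripper_width: 0.04
```

```bash
cat > shaft.py <<'E'
from onring import *
def shaft(f,lo=.080,hi=.0875):
    w,s=pickle.load(open(f,"rb"));T=tool(s);X=cloud(w);Y=(X-s["ee_pos"])@T;h=hsv(w)
    d=np.hypot(X[...,0]-.5623,X[...,1]+.2599)
    t=(d<.025)&(X[...,2]>.0835)&(X[...,2]<lo+.007)&(h[...,1]<90)
    P=np.ascontiguousarray(Y[t][:,:2]*1000,dtype=np.float32)
    print("shaft top z",np.median(X[t][:,2]).round(4),"n",len(P),"tool xy mm",cv2.minEnclosingCircle(P),cv2.minAreaRect(P)[:2],T.round(3)[:2].tolist())
    cv2.imwrite("pics/"+f[:-4]+".png",cv2.resize(w["color"][120:330,140:420,::-1],(800,600),interpolation=cv2.INTER_CUBIC))
E
python3 -c "
from shaft import *
look('w8.pkl');shaft('w8.pkl')"
```

```text
14.65 [ 0.5791 -0.2573  0.2206] 0.0398 [-0.75 -0.38 -1.94]
blk top n 4005 zmed 0.0266 slopes [ 0.0132 -0.0037  0.0266] rect ((0.361083984375, 0.3431243896484375), (33.489707946777344, 90.44781494140625), 2.013169765472412) y lim [-0.04410226  0.04483494] x lim [-0.01575521  0.01642512]
ring n 959 z 0.0978 plane [ 0.0153 -0.0006  0.0974] y -0.0288 0.03
back x inner/outer [0.0396 0.0461]
shaft top z 0.0852 n 946 tool xy mm ((17.540077209472656, -0.6441373825073242), 18.183809280395508) ((16.72852897644043, -0.7797603607177734), (34.73242950439453, 34.28433609008789)) [[-0.994, -0.108, 0.0], [-0.108, 0.994, 0.0]]
```

View pics/w8.png

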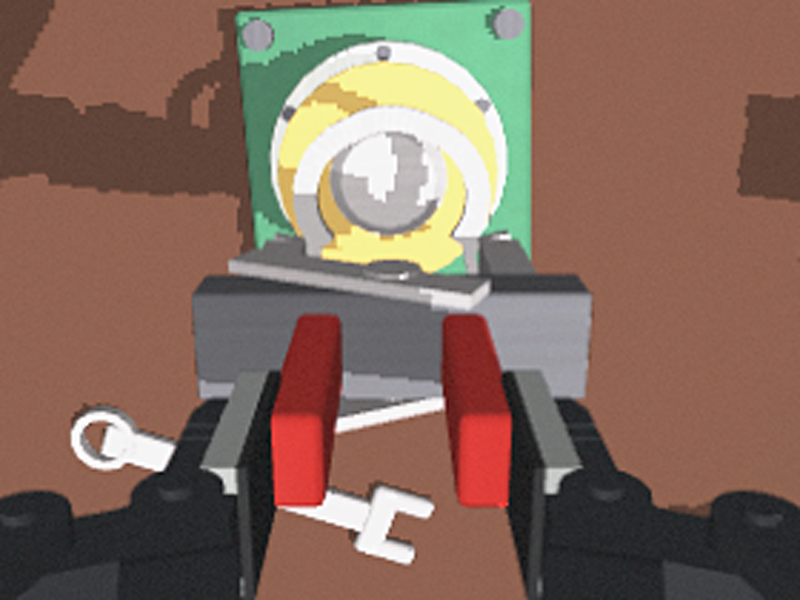

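The view shows the shaft top at (387,182) seen through the ring bore, with the ring back at (392,118). Ring and shaft are nearly aligned and need about 1.2 mm along -y.

Request:
{"name": "servo_tool", "arguments": {"targets": [{"dx":0.2,"dy":-1.2,"dz":3,"ax":0,"ay":0,"az":0,"grip":0.46},{"dx":0,"dy":0,"dz":6,"ax":0,"ay":0,"az":0,"grip":0.46},{"dx":0,"dy":0,"dz":8,"ax":0,"ay":0,"az":0,"grip":0.46},{"dx":0,"dy":0,"dz":5,"ax":0,"ay":0,"az":0,"grip":0.46},{"dx":0,"dy":0,"dz":3,"ax":0,"ay":0,"az":0,"grip":0.46},{"dx":0,"dy":0,"dz":0,"ax":0,"ay":0,"az":0,"grip":0.46},{"dx":0,"dy":0,"dz":0,"ax":0,"ay":0,"az":0,"grip":0.46},{"dx":0,"dy":0,"dz":0,"ax":0,"ay":0,"az":0,"grip":0.46}]}}

```text
t: 15.32
ee_pos: [0.5791, -0.2593, 0.1957]
eef_rot: [0.0, -0.054, 0.999, -0.0]
force: [0.2, 0.7, -4.1]
gripper_width: 0.0404
```

```bash
python3 -c "
from shaft import *
look('w9.pkl');shaft('w9.pkl')"
```

```text
15.3667 [ 0.5791 -0.2594  0.1958] 0.0401 [-0.35  0.33 -2.22]
blk top n 3995 zmed 0.0267 slopes [ 0.0082 -0.0037  0.0267] rect ((0.1397695541381836, 0.2803840637207031), (34.06882858276367, 90.360595703125), 2.005537986755371) y lim [-0.04411427  0.04470254] x lim [-0.01587964  0.01643933]
ring n 958 z 0.0979 plane [ 0.017  -0.0029  0.0975] y -0.0289 0.03
back x inner/outer [0.0396 0.0462]
shaft top z 0.0851 n 1135 tool xy mm ((17.582538604736328, 1.2125048637390137), 18.560226440429688) ((17.438371658325195, 1.2766361236572266), (35.12397766113281, 35.545738220214844)) [[-0.994, -0.107, 0.001], [-0.107, 0.994, -0.0]]
```

```bash
cat > cone.py <<'E'
from shaft import *
from scipy.optimize import least_squares
def cone(f,ref=(.5623,-.2599)):
    w,s=pickle.load(open(f,"rb"));T=tool(s);X=cloud(w);h=hsv(w)
    d=np.hypot(X[...,0]-ref[0],X[...,1]-ref[1]);cap=(d<.013)&(X[...,2]>.08)&(X[...,2]<.09);zt=np.median(X[cap][:,2])
    m=(d<.022)&(X[...,2]<zt-.001)&(X[...,2]>zt-.0045)
    P=X[m];g=lambda c:np.hypot(P[:,0]-c[0],P[:,1]-c[1])-(.0165+c[2]+(zt-P[:,2])*.84)
    r=least_squares(g,[*ref,0],loss="soft_l1",f_scale=.0007)
    a=np.arctan2(P[:,1]-r.x[1],P[:,0]-r.x[0]);print("cone",f,len(P),"sectors",np.histogram(a,8)[0],"zt",zt.round(4),"axis",r.x.round(4),"tool",((np.r_[r.x[:2],zt]-s["ee_pos"])@T*1000).round(2))
def ringfit(f):
    w,s=pickle.load(open(f,"rb"));T=tool(s);X=cloud(w);Y=(X-s["ee_pos"])@T;h=hsv(w)
    m=(h[...,1]<60)&(h[...,2]>150)&(abs(Y[...,1])<.045)&(Y[...,0]>.010)&(Y[...,0]<.06)&(Y[...,2]>.094)&(Y[...,2]<.102)
    P=Y[max(blobs(m,30),key=lambda b:b[0])[2]];P=P[P[:,0]>.034]  # back part: nearly rigid arc r 18.5..25.5
    r=least_squares(lambda c:np.hypot(P[:,0]-c[0],P[:,1]-c[1])-.022,[.021,0],loss="soft_l1",f_scale=.002)
    print("ring centre tool",(r.x*1000).round(2),len(P))
E
python3 -c "
from cone import *
for f in('w3.pkl','w8.pkl','w9.pkl'): cone(f)
for f in('w7.pkl','w8.pkl','w9.pkl'): ringfit(f)"
```

```text
cone w3.pkl 299 sectors [41 32 21 28 38 43 51 45] zt 0.0854 axis [ 5.625e-01 -2.601e-01 -5.000e-04] tool [  46.77 -106.67  174.56]
cone w8.pkl 257 sectors [ 9 32 45 31 32 38 46 24] zt 0.0852 axis [ 0.5622 -0.2599 -0.0007] tool [ 17.12  -0.75 135.36]
cone w9.pkl 394 sectors [59 58 49 42 38 42 55 51] zt 0.0852 axis [ 0.5621 -0.2599 -0.0006] tool [ 17.02   1.36 110.58]
ring centre tool [21.69  0.27] 450
ring centre tool [21.68  0.33] 453
ring centre tool [21.67  0.34] 456
```

Request:
{"name": "servo_tool", "arguments": {"targets": [{"dx":0.4,"dy":0.9,"dz":0,"ax":0,"ay":0,"az":0,"grip":0.46},{"dx":0,"dy":0,"dz":2,"ax":0,"ay":0,"az":0,"grip":0.46},{"dx":0,"dy":0,"dz":2,"ax":0,"ay":0,"az":0,"grip":0.46},{"dx":0,"dy":0,"dz":2,"ax":0,"ay":0,"az":0,"grip":0.46},{"dx":0,"dy":0,"dz":0,"ax":0,"ay":0,"az":0,"grip":0.46},{"dx":0,"dy":0,"dz":0,"ax":0,"ay":0,"az":0,"grip":0.46}]}}

```text
t: 15.87
ee_pos: [0.5784, -0.2584, 0.1892]
eef_rot: [-0.0, -0.054, 0.999, 0.0]
force: [0.4, -0.1, -2.2]
gripper_width: 0.0399
```

```bash
python3 -c "
from cone import *
look('w10.pkl');cone('w10.pkl');ringfit('w10.pkl')"
```

```text
15.9167 [ 0.5785 -0.2584  0.1894] 0.0396 [ 1.33 -1.67 -2.08]
blk top n 3997 zmed 0.0268 slopes [ 0.0103 -0.0036  0.0268] rect ((0.10246849060058594, 0.47467803955078125), (90.17448425292969, 34.006587982177734), 89.37417602539062) y lim [-0.04416482  0.04490591] x lim [-0.01575987  0.0164412 ]
ring n 2117 z 0.1033 plane [-0.1328 -0.008   0.1053] y -0.0289 0.03
back x inner/outer [0.0108 0.0459]
cone w10.pkl 445 sectors [71 62 51 42 37 51 62 69] zt 0.0853 axis [ 0.5621 -0.26   -0.0007] tool [ 16.48   0.23 104.09]
ring centre tool [21.72  0.36] 452
```

Request:
{"name": "servo_tool", "arguments": {"targets": [{"dx":-0.1,"dy":0,"dz":1,"ax":0,"ay":0,"az":0,"grip":0.46},{"dx":0,"dy":0,"dz":1,"ax":0,"ay":0,"az":0,"grip":0.46},{"dx":0,"dy":0,"dz":1,"ax":0,"ay":0,"az":0,"grip":0.46},{"dx":0,"dy":0,"dz":0,"ax":0,"ay":0,"az":0,"grip":0.46}]}}

```text
t: 16.25
ee_pos: [0.5785, -0.2583, 0.1861]
eef_rot: [-0.0, -0.054, 0.999, 0.0]
force: [0.4, -0.5, -2.9]
gripper_width: 0.0399
```

Request:
{"name": "servo_tool", "arguments": {"targets": [{"dx":0,"dy":0,"dz":1,"ax":0,"ay":0,"az":0,"grip":0.46},{"dx":0,"dy":0,"dz":1,"ax":0,"ay":0,"az":0,"grip":0.46},{"dx":0,"dy":0,"dz":0,"ax":0,"ay":0,"az":0,"grip":0.46}]}}

```text
t: 16.5
ee_pos: [0.5785, -0.2584, 0.1841]
eef_rot: [-0.0, -0.054, 0.999, 0.0]
force: [0.5, -0.6, -2.4]
gripper_width: 0.0399
```

Request:
{"name": "servo_tool", "arguments": {"targets": [{"dx":0,"dy":0,"dz":1,"ax":0,"ay":0,"az":0,"grip":0.46},{"dx":0,"dy":0,"dz":1,"ax":0,"ay":0,"az":0,"grip":0.46},{"dx":0,"dy":0,"dz":0,"ax":0,"ay":0,"az":0,"grip":0.46}]}}

```text
t: 16.75
ee_pos: [0.5785, -0.2583, 0.1822]
eef_rot: [-0.0, -0.054, 0.999, 0.0]
force: [0.6, 0.1, -3.2]
gripper_width: 0.0402
```

Request:
{"name": "servo_tool", "arguments": {"targets": [{"dx":0,"dy":0,"dz":1,"ax":0,"ay":0,"az":0,"grip":0.46},{"dx":0,"dy":0,"dz":1,"ax":0,"ay":0,"az":0,"grip":0.46},{"dx":0,"dy":0,"dz":0,"ax":0,"ay":0,"az":0,"grip":0.46}]}}

```text
t: 17.0
ee_pos: [0.5785, -0.2583, 0.1801]
eef_rot: [-0.0, -0.054, 0.999, 0.0]
force: [0.2, -0.3, -3.0]
gripper_width: 0.0399
```

Request:
{"name": "servo_tool", "arguments": {"targets": [{"dx":0,"dy":0,"dz":1,"ax":0,"ay":0,"az":0,"grip":0.46},{"dx":0,"dy":0,"dz":1,"ax":0,"ay":0,"az":0,"grip":0.46},{"dx":0,"dy":0,"dz":0,"ax":0,"ay":0,"az":0,"grip":0.46}]}}

```text
t: 17.25
ee_pos: [0.5785, -0.2583, 0.1781]
eef_rot: [-0.0, -0.054, 0.999, 0.0]
force: [-0.0, 0.7, -2.5]
gripper_width: 0.0396
```

Request:
{"name": "servo_tool", "arguments": {"targets": [{"dx":0,"dy":0,"dz":1,"ax":0,"ay":0,"az":0,"grip":0.46},{"dx":0,"dy":0,"dz":1,"ax":0,"ay":0,"az":0,"grip":0.46},{"dx":0,"dy":0,"dz":0,"ax":0,"ay":0,"az":0,"grip":0.46}]}}

```text
t: 17.5
ee_pos: [0.5787, -0.2584, 0.1767]
eef_rot: [0.0, -0.054, 0.999, -0.0]
force: [-0.2, 0.8, 0.9]
gripper_width: 0.04
```

```bash
python3 -c "
from cone import *
look('w11.pkl');cone('w11.pkl');ringfit('w11.pkl')"
```

```text
17.55 [ 0.5787 -0.2584  0.1768] 0.0397 [-0.45  0.99 -0.4 ]
blk top n 4000 zmed 0.0267 slopes [ 0.0088 -0.0031  0.0267] rect ((0.021541595458984375, 0.4824790954589844), (34.050418853759766, 90.27481842041016), 0.5130526423454285) y lim [-0.04420726  0.04485568] x lim [-0.01576721  0.01642368]
ring n 2359 z 0.0953 plane [0.1565 0.0016 0.0908] y -0.0301 0.0308
back x inner/outer [0.0109 0.0459]
cone w11.pkl 444 sectors [76 74 51 29 18 57 71 68] zt 0.0852 axis [ 0.562  -0.2599 -0.0007] tool [16.82  0.3  91.56]
ring centre tool [21.    0.26] 544
```

Request:
{"name": "servo_tool", "arguments": {"targets": [{"dx":0,"dy":0,"dz":1,"ax":0,"ay":0,"az":0,"grip":0.46},{"dx":0,"dy":0,"dz":1,"ax":0,"ay":0,"az":0,"grip":0.46},{"dx":0,"dy":0,"dz":0,"ax":0,"ay":0,"az":0,"grip":0.46}]}}

```text
t: 17.8
ee_pos: [0.5787, -0.2584, 0.1745]
eef_rot: [0.0, -0.054, 0.999, -0.0]
force: [0.2, -0.1, 0.3]
gripper_width: 0.0397
```

Request:
{"name": "servo_tool", "arguments": {"targets": [{"dx":0,"dy":0,"dz":1,"ax":0,"ay":0,"az":0,"grip":0.46},{"dx":0,"dy":0,"dz":1,"ax":0,"ay":0,"az":0,"grip":0.46},{"dx":0,"dy":0,"dz":1,"ax":0,"ay":0,"az":0,"grip":0.46},{"dx":0,"dy":0,"dz":0,"ax":0,"ay":0,"az":0,"grip":0.46}]}}

```text
t: 18.13
ee_pos: [0.5786, -0.2584, 0.1713]
eef_rot: [0.0, -0.054, 0.999, -0.0]
force: [0.3, 1.0, 2.5]
gripper_width: 0.0397
```

Request:
{"name": "servo_tool", "arguments": {"targets": [{"dx":0,"dy":0,"dz":1,"ax":0,"ay":0,"az":0,"grip":0.46},{"dx":0,"dy":0,"dz":0,"ax":0,"ay":0,"az":0,"grip":0.46}]}}

```text
t: 18.3
ee_pos: [0.5786, -0.2584, 0.1703]
eef_rot: [0.0, -0.054, 0.999, -0.0]
force: [0.5, 0.4, 2.4]
gripper_width: 0.0397
```

Request:
{"name": "servo_tool", "arguments": {"targets": [{"dx":0,"dy":0,"dz":1,"ax":0,"ay":0,"az":0,"grip":0.46},{"dx":0,"dy":0,"dz":0,"ax":0,"ay":0,"az":0,"grip":0.46}]}}

```text
t: 18.47
ee_pos: [0.5786, -0.2584, 0.1694]
eef_rot: [0.0, -0.054, 0.999, -0.0]
force: [-0.2, 0.9, 2.3]
gripper_width: 0.0397
```

Request:
{"name": "servo_tool", "arguments": {"targets": [{"dx":0,"dy":0,"dz":0.5,"ax":0,"ay":0,"az":0,"grip":0.46},{"dx":0,"dy":0,"dz":0,"ax":0,"ay":0,"az":0,"grip":0.46}]}}

```text
t: 18.63
ee_pos: [0.5786, -0.2584, 0.1689]
eef_rot: [0.0, -0.054, 0.999, -0.0]
force: [-0.4, 0.7, 2.8]
gripper_width: 0.0398
```

Request:
{"name": "servo_tool", "arguments": {"targets": [{"dx":0,"dy":0,"dz":0.5,"ax":0,"ay":0,"az":0,"grip":0.46},{"dx":0,"dy":0,"dz":0,"ax":0,"ay":0,"az":0,"grip":0.46}]}}

```text
t: 18.8
ee_pos: [0.5787, -0.2585, 0.1687]
eef_rot: [0.0, -0.054, 0.999, -0.0]
force: [1.2, 0.4, 3.6]
gripper_width: 0.0397
```

```bash
python3 -c "
from cone import *
look('w12.pkl')"
```

```text
18.85 [ 0.5787 -0.2584  0.1687] 0.0398 [ 0.01 -0.2   4.12]
blk top n 4011 zmed 0.0266 slopes [ 0.0098 -0.0033  0.0266] rect ((0.12998390197753906, 0.2911338806152344), (33.91084289550781, 90.70433044433594), 1.7420873641967773) y lim [-0.04424169  0.04479097] x lim [-0.01588235  0.01643036]
ring n 1431 z 0.0971 plane [0.09   0.0071 0.0927] y -0.0304 0.0307
back x inner/outer [0.0331 0.0462]
```

The washer is at its stop, with about 6.5 N on the ring. Now I'll contract in small steps, following the eyes towards the gap (tool -x).

Request:
{"name": "servo_tool", "arguments": {"targets": [{"dx":-0.6,"dy":0,"dz":0.2,"ax":0,"ay":0,"az":0,"grip":0.49},{"dx":-0.7,"dy":0,"dz":0.4,"ax":0,"ay":0,"az":0,"grip":0.515},{"dx":0,"dy":0,"dz":0,"ax":0,"ay":0,"az":0,"grip":0.515},{"dx":0,"dy":0,"dz":0,"ax":0,"ay":0,"az":0,"grip":0.515}]}}

```text
t: 19.18
ee_pos: [0.5799, -0.2585, 0.168]
eef_rot: [-0.0, -0.054, 0.999, -0.0]
force: [-0.9, 0.5, 5.7]
gripper_width: 0.0439
```

Request:
{"name": "servo_tool", "arguments": {"targets": [{"dx":-0.7,"dy":0,"dz":0.4,"ax":0,"ay":0,"az":0,"grip":0.54},{"dx":-0.7,"dy":0,"dz":0.4,"ax":0,"ay":0,"az":0,"grip":0.565},{"dx":0,"dy":0,"dz":0,"ax":0,"ay":0,"az":0,"grip":0.565}]}}

```text
t: 19.43
ee_pos: [0.5813, -0.2583, 0.1673]
eef_rot: [-0.0, -0.054, 0.999, -0.0]
force: [-1.2, -0.1, 6.1]
gripper_width: 0.0481
```

Request:
{"name": "servo_tool", "arguments": {"targets": [{"dx":-0.7,"dy":0,"dz":0.4,"ax":0,"ay":0,"az":0,"grip":0.59},{"dx":-0.7,"dy":0,"dz":0.4,"ax":0,"ay":0,"az":0,"grip":0.615},{"dx":0,"dy":0,"dz":0,"ax":0,"ay":0,"az":0,"grip":0.615}]}}

```text
t: 19.68
ee_pos: [0.5829, -0.2579, 0.1664]
eef_rot: [0.0, -0.054, 0.999, -0.0]
force: [-0.5, 0.1, 6.8]
gripper_width: 0.0527
```

Request:
{"name": "servo_tool", "arguments": {"targets": [{"dx":-0.7,"dy":0,"dz":0.3,"ax":0,"ay":0,"az":0,"grip":0.64},{"dx":-0.7,"dy":0,"dz":0.4,"ax":0,"ay":0,"az":0,"grip":0.665},{"dx":0,"dy":0,"dz":0,"ax":0,"ay":0,"az":0,"grip":0.665}]}}

```text
t: 19.93
ee_pos: [0.5845, -0.2577, 0.1656]
eef_rot: [0.0, -0.054, 0.999, -0.0]
force: [0.7, -0.3, 4.7]
gripper_width: 0.0569
```

Request:
{"name": "servo_tool", "arguments": {"targets": [{"dx":-0.7,"dy":0,"dz":0.4,"ax":0,"ay":0,"az":0,"grip":0.69},{"dx":-0.7,"dy":0,"dz":0.4,"ax":0,"ay":0,"az":0,"grip":0.715},{"dx":0,"dy":0,"dz":0,"ax":0,"ay":0,"az":0,"grip":0.715}]}}

```text
t: 20.18
ee_pos: [0.5856, -0.2577, 0.1645]
eef_rot: [0.0, -0.054, 0.999, -0.0]
force: [0.8, -0.3, 3.2]
gripper_width: 0.0612
```

Request:
{"name": "servo_tool", "arguments": {"targets": [{"dx":-0.4,"dy":0,"dz":0.3,"ax":0,"ay":0,"az":0,"grip":0.735},{"dx":-0.2,"dy":0,"dz":0.2,"ax":0,"ay":0,"az":0,"grip":0.75},{"dx":0,"dy":0,"dz":0,"ax":0,"ay":0,"az":0,"grip":0.75},{"dx":0,"dy":0,"dz":0,"ax":0,"ay":0,"az":0,"grip":0.75}]}}

```text
t: 20.52
ee_pos: [0.5859, -0.2577, 0.164]
eef_rot: [-0.0, -0.054, 0.999, 0.0]
force: [0.3, -1.4, 3.0]
gripper_width: 0.064
```

```bash
python3 -c "
from cone import *
look('w13.pkl');shaft('w13.pkl')"
```

```text
20.5667 [ 0.5859 -0.2577  0.164 ] 0.0642 [ 0.56 -1.1   2.89]
blk top n 4365 zmed 0.0219 slopes [ 0.0111 -0.0018  0.0219] rect ((-0.09870147705078125, 0.3547859191894531), (89.8853530883789, 34.71376037597656), 88.94317626953125) y lim [-0.04400139  0.04464448] x lim [-0.01645367  0.01649737]
ring n 763 z 0.0924 plane [-0.0041 -0.0022  0.0928] y -0.025 0.0264
back x inner/outer [0.0436 0.0496]
shaft top z 0.0852 n 1478 tool xy mm ((19.48539161682129, 0.4711231291294098), 21.87285804748535) ((22.33096694946289, -0.19427871704101562), (36.74781036376953, 37.74763870239258)) [[-0.994, -0.107, -0.0], [-0.107, 0.994, -0.0]]
```

View pics/w13.png

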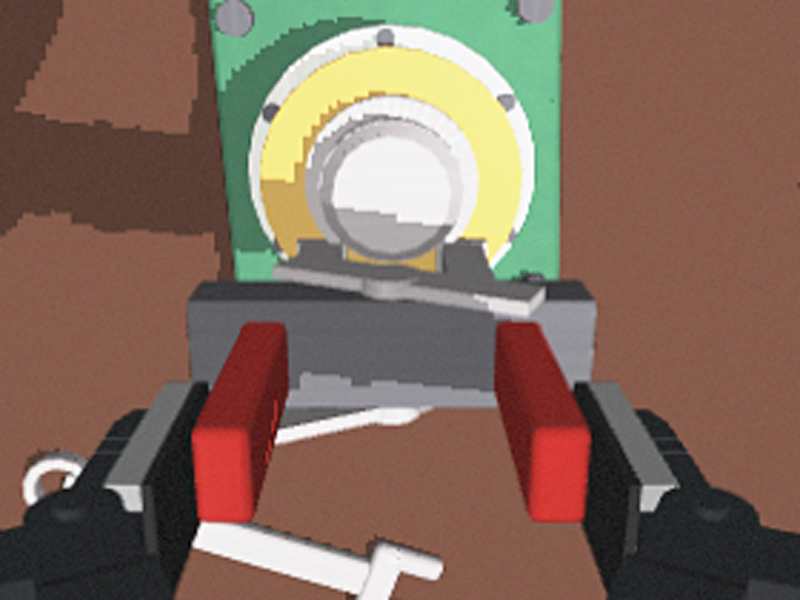

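The ring has closed round the shaft, centred at (390,180), 51 mm wide and level. I'll centre the pins in the eyes and lift off.

Request:
{"name": "servo_tool", "arguments": {"targets": [{"dx":-0.7,"dy":0,"dz":0,"ax":0,"ay":0,"az":0,"grip":0.75},{"dx":-0.6,"dy":0,"dz":-0.5,"ax":0,"ay":0,"az":0,"grip":0.75},{"dx":0,"dy":0,"dz":-1,"ax":0,"ay":0,"az":0,"grip":0.75},{"dx":0,"dy":0,"dz":-1,"ax":0,"ay":0,"az":0,"grip":0.75},{"dx":0,"dy":0,"dz":0,"ax":0,"ay":0,"az":0,"grip":0.75}]}}

```text
t: 20.98
ee_pos: [0.5872, -0.2571, 0.1661]
eef_rot: [-0.0, -0.054, 0.999, 0.001]
force: [0.0, 0.0, -2.5]
gripper_width: 0.0641
```

Request:
{"name": "servo_tool", "arguments": {"targets": [{"dx":0,"dy":0,"dz":-1,"ax":0,"ay":0,"az":0,"grip":0.75},{"dx":0,"dy":0,"dz":-1,"ax":0,"ay":0,"az":0,"grip":0.75},{"dx":0,"dy":0,"dz":-1,"ax":0,"ay":0,"az":0,"grip":0.75},{"dx":0,"dy":0,"dz":-1,"ax":0,"ay":0,"az":0,"grip":0.75},{"dx":0,"dy":0,"dz":0,"ax":0,"ay":0,"az":0,"grip":0.75}]}}

```text
t: 21.4
ee_pos: [0.5874, -0.2575, 0.1709]
eef_rot: [0.0, -0.054, 0.999, -0.0]
force: [0.6, -0.0, -2.6]
gripper_width: 0.0642
```

Request:
{"name": "servo_tool", "arguments": {"targets": [{"dx":0,"dy":0,"dz":-3,"ax":0,"ay":0,"az":0,"grip":0.75},{"dx":0,"dy":0,"dz":-6,"ax":0,"ay":0,"az":0,"grip":0.75},{"dx":0,"dy":0,"dz":-10,"ax":0,"ay":0,"az":0,"grip":0.75},{"dx":0,"dy":0,"dz":-12,"ax":0,"ay":0,"az":0,"grip":0.75},{"dx":0,"dy":0,"dz":-12,"ax":0,"ay":0,"az":0,"grip":0.75},{"dx":0,"dy":0,"dz":-7,"ax":0,"ay":0,"az":0,"grip":0.75},{"dx":-10,"dy":0,"dz":0,"ax":0,"ay":0,"az":0,"grip":0.75},{"dx":-20,"dy":0,"dz":0,"ax":0,"ay":0,"az":0,"grip":0.75},{"dx":-10,"dy":0,"dz":0,"ax":0,"ay":0,"az":0,"grip":0.75},{"dx":0,"dy":0,"dz":0,"ax":0,"ay":0,"az":0,"grip":0.75},{"dx":0,"dy":0,"dz":0,"ax":0,"ay":0,"az":0,"grip":0.75}]}}

```text
t: 22.32
ee_pos: [0.627, -0.2531, 0.2206]
eef_rot: [-0.0, -0.054, 0.999, 0.0]
force: [-0.3, 0.4, -2.0]
gripper_width: 0.0639
```

```bash
cat > fin.py <<'E'
from cone import *
def final(f):
    w=manip.read_camera("wrist");s=manip.sense();pickle.dump((w,s),open(f,"wb"));print(s["t"],s["ee_pos"].round(4),s["gripper_width"],s["force"].round(2))
    X=cloud(w);h=hsv(w);d=np.hypot(X[...,0]-.5622,X[...,1]+.2599)
    m=(h[...,1]<80)&(d<.045)&(d>.0215)&(X[...,2]>.064)&(X[...,2]<.079)
    P=X[max(blobs(m,30),key=lambda b:b[0])[2]]
    c,*_=np.linalg.lstsq(np.c_[P[:,:2]-[.5622,-.2599],np.ones(len(P))],P[:,2],rcond=None)
    print("ring n",len(P),"top z",np.median(P[:,2]),"plane",c.round(4))
    a=(P[:,:2]-[.5622,-.2599])@np.array([[-.994],[-.107]]);Q=P[a[:,0]>0]
    r=least_squares(lambda c:np.hypot(Q[:,0]-c[0],Q[:,1]-c[1])-.0225,[.5622,-.2599],loss="soft_l1",f_scale=.002);print("ring centre",r.x.round(4))
    for o in ring(w)[0]:
        p=cast(w,o[1:3],.0715)[0]
        if np.hypot(p[0]-.562,p[1]+.26)<.05: print("eye",o,p.round(4))
    cv2.imwrite("pics/"+f[:-4]+".png",cv2.resize(w["color"][40:250,140:420,::-1],(800,600),interpolation=cv2.INTER_CUBIC))
    cone(f)
E
python3 -c "
from fin import *
final('w14.pkl');w,s=pickle.load(open('w14.pkl','rb'));block(w,s)"
```

```text
22.3667 [ 0.6267 -0.2533  0.2208] 0.06398655461403345 [-0.93 -0.06 -2.49]
ring n 933 top z 0.07285348247236113 plane [-0.0201 -0.005   0.0725]
ring centre [ 0.5607 -0.2599]
eye (np.uint64(49), np.float64(298.0), np.float64(158.0), np.int32(48)) [ 0.5847 -0.2357  0.0715]
eye (np.uint64(54), np.float64(255.8148148148148), np.float64(158.25925925925927), np.int32(48)) [ 0.5896 -0.278   0.0715]
eye (np.uint64(486), np.float64(276.91975308641975), np.float64(162.06172839506172), np.int32(48)) [ 0.5911 -0.2564  0.0715]
cone w14.pkl 459 sectors [67 53 59 55 52 54 66 53] zt 0.0855 axis [ 5.625e-01 -2.599e-01 -4.000e-04] tool [ 64.47   0.22 135.32]
blk top n 4349 zmed 0.0221 slopes [ 0.01   -0.0031  0.0221] rect ((-0.5513706207275391, 0.47103118896484375), (34.568321228027344, 90.3843002319336), 1.254221796989441) y lim [-0.04392976  0.04477768] x lim [-0.01681482  0.01613295]
```

View pics/w14.png

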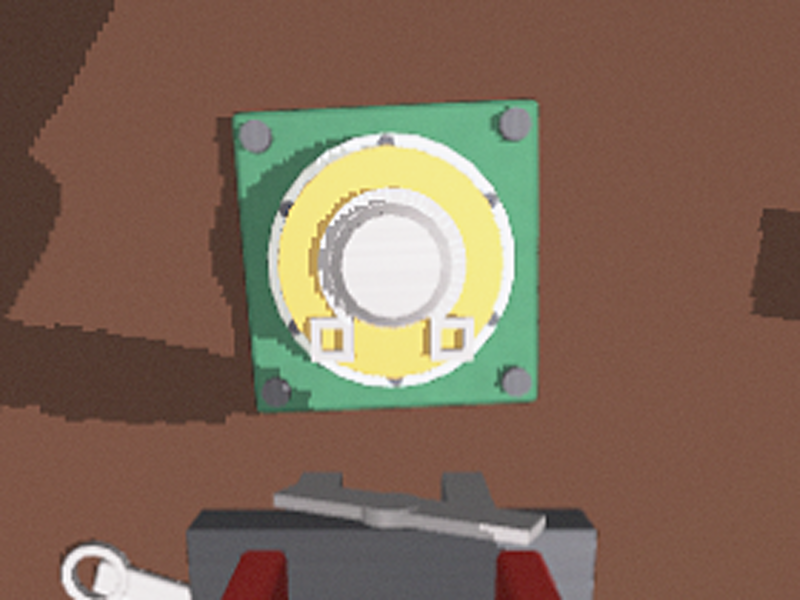

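Eye spacing is 42.6 mm, so the ring is relaxed. Its centre is within 0.3 mm of the axis and it sits against the groove's upper wall. The pliers go back to the rack now.

Request:
{"name": "servo_tool", "arguments": {"targets": [{"dx":2.1,"dy":9.2,"dz":0,"ax":0,"ay":0,"az":0,"grip":0.75},{"dx":4.2,"dy":18.5,"dz":0,"ax":0,"ay":0,"az":0,"grip":0.75},{"dx":4.2,"dy":18.5,"dz":0,"ax":0,"ay":0,"az":0,"grip":0.75},{"dx":4.2,"dy":18.5,"dz":0,"ax":0,"ay":0,"az":0,"grip":0.75},{"dx":4.2,"dy":18.5,"dz":0,"ax":0,"ay":0,"az":0,"grip":0.75},{"dx":4.2,"dy":18.5,"dz":0,"ax":0,"ay":0,"az":0,"grip":0.75},{"dx":4.2,"dy":18.5,"dz":0,"ax":0,"ay":0,"az":0,"grip":0.75},{"dx":4.2,"dy":18.5,"dz":0,"ax":0,"ay":0,"az":0,"grip":0.75},{"dx":4.2,"dy":18.5,"dz":0,"ax":0,"ay":0,"az":0,"grip":0.75},{"dx":4.2,"dy":18.5,"dz":0,"ax":0,"ay":0,"az":0,"grip":0.75},{"dx":4.2,"dy":18.5,"dz":0,"ax":0,"ay":0,"az":0,"grip":0.75},{"dx":4.2,"dy":18.5,"dz":0,"ax":0,"ay":0,"az":0,"grip":0.75},{"dx":4.2,"dy":18.5,"dz":0,"ax":0,"ay":0,"az":0,"grip":0.75},{"dx":4.2,"dy":18.5,"dz":0,"ax":0,"ay":0,"az":0,"grip":0.75},{"dx":2.1,"dy":9.2,"dz":0,"ax":0,"ay":0,"az":0,"grip":0.75},{"dx":0,"dy":0,"dz":0,"ax":0,"ay":0,"az":0,"grip":0.75},{"dx":0,"dy":0,"dz":0,"ax":0,"ay":0,"az":0,"grip":0.75},{"dx":0,"dy":0,"dz":0,"ax":0,"ay":0,"az":0,"grip":0.75}]}}

```text
t: 23.87
ee_pos: [0.5411, -0.003, 0.2208]
eef_rot: [0.0, -0.053, 0.999, -0.0]
force: [-0.4, -0.8, -2.1]
gripper_width: 0.064
```

```bash
python3 -c "
from cone import *
w=manip.read_camera('wrist');s=manip.sense();print(s['ee_pos'],tool(s).round(3).tolist());block(w,s)
X=cloud(w)
roi=(X[...,1]>-.12)&(X[...,1]<.1)&(X[...,0]>.45)&(X[...,0]<.62)
for lo,hi in((.080,.0895),(.004,.012)):
    m=roi&(X[...,2]>lo)&(X[...,2]<hi)&(hsv(w)[...,1]<90);P=X[m][:,:2]*1000;print(lo,len(P),cv2.minAreaRect(np.ascontiguousarray(P,dtype=np.float32)))
"
```

```text
[ 0.54115491 -0.00307014  0.22068272] [[-0.994, -0.106, 0.0], [-0.106, 0.994, -0.0], [-0.0, -0.0, -1.0]]
blk top n 4342 zmed 0.0218 slopes [ 0.011  -0.0022  0.0217] rect ((-0.090118408203125, 0.44921875), (90.18385314941406, 34.85707092285156), 86.16636657714844) y lim [-0.04383568  0.0446089 ] x lim [-0.01641835  0.01653569]
0.08 651 ((539.64697265625, -0.9589385986328125), (41.416778564453125, 107.07657623291016), 4.828824043273926)
0.004 4690 ((537.6746826171875, -1.0510330200195312), (93.38744354248047, 130.01048278808594), 4.793674945831299)
```

Request:
{"name": "servo_tool", "arguments": {"targets": [{"dx":0.4,"dy":1,"dz":6,"ax":0,"ay":0,"az":0.015,"grip":0.75},{"dx":0,"dy":0,"dz":15,"ax":0,"ay":0,"az":0,"grip":0.75},{"dx":0,"dy":0,"dz":18,"ax":0,"ay":0,"az":0,"grip":0.75},{"dx":0,"dy":0,"dz":18,"ax":0,"ay":0,"az":0,"grip":0.75},{"dx":0,"dy":0,"dz":15,"ax":0,"ay":0,"az":0,"grip":0.75},{"dx":0,"dy":0,"dz":10,"ax":0,"ay":0,"az":0,"grip":0.75},{"dx":0,"dy":0,"dz":6,"ax":0,"ay":0,"az":0,"grip":0.75},{"dx":0,"dy":0,"dz":4,"ax":0,"ay":0,"az":0,"grip":0.75},{"dx":0,"dy":0,"dz":0,"ax":0,"ay":0,"az":0,"grip":0.75},{"dx":0,"dy":0,"dz":0,"ax":0,"ay":0,"az":0,"grip":0.75}]}}

```text
t: 24.75
ee_pos: [0.5408, -0.0013, 0.1292]
eef_rot: [0.0, -0.046, 0.999, -0.0]
force: [-0.5, 0.6, -2.1]
gripper_width: 0.0638
```

Request:
{"name": "servo_tool", "arguments": {"targets": [{"dx":0,"dy":0,"dz":3,"ax":0,"ay":0,"az":0,"grip":0.75},{"dx":0,"dy":0,"dz":2,"ax":0,"ay":0,"az":0,"grip":0.75},{"dx":0,"dy":0,"dz":2,"ax":0,"ay":0,"az":0,"grip":0.75},{"dx":0,"dy":0,"dz":2,"ax":0,"ay":0,"az":0,"grip":0.75},{"dx":0,"dy":0,"dz":0,"ax":0,"ay":0,"az":0,"grip":0.75},{"dx":0,"dy":0,"dz":0,"ax":0,"ay":0,"az":0,"grip":0.75}]}}

```text
t: 25.25
ee_pos: [0.5404, -0.0011, 0.1196]
eef_rot: [-0.0, -0.046, 0.999, 0.0]
force: [0.5, 0.1, -2.2]
gripper_width: 0.064
```

No contact at the lips. On down to the seat.

Request:
{"name": "servo_tool", "arguments": {"targets": [{"dx":0,"dy":0,"dz":1,"ax":0,"ay":0,"az":0,"grip":0.75},{"dx":0,"dy":0,"dz":1,"ax":0,"ay":0,"az":0,"grip":0.75},{"dx":0,"dy":0,"dz":0.6,"ax":0,"ay":0,"az":0,"grip":0.75},{"dx":0,"dy":0,"dz":0,"ax":0,"ay":0,"az":0,"grip":0.75}]}}

```text
t: 25.58
ee_pos: [0.5404, -0.0011, 0.1169]
eef_rot: [-0.0, -0.046, 0.999, 0.0]
force: [0.6, 0.1, -2.5]
gripper_width: 0.0642
```

Request:
{"name": "servo_tool", "arguments": {"targets": [{"dx":0,"dy":0,"dz":0.6,"ax":0,"ay":0,"az":0,"grip":0.75},{"dx":0,"dy":0,"dz":0,"ax":0,"ay":0,"az":0,"grip":0.75}]}}

```text
t: 25.75
ee_pos: [0.5406, -0.0011, 0.1168]
eef_rot: [0.0, -0.046, 0.999, -0.0]
force: [-0.8, 0.6, 0.7]
gripper_width: 0.064
```

Request:
{"name": "servo_tool", "arguments": {"targets": [{"dx":0,"dy":0,"dz":0,"ax":0,"ay":0,"az":0,"grip":0.8},{"dx":0,"dy":0,"dz":0,"ax":0,"ay":0,"az":0,"grip":0.9},{"dx":0,"dy":0,"dz":0,"ax":0,"ay":0,"az":0,"grip":1},{"dx":0,"dy":0,"dz":0,"ax":0,"ay":0,"az":0,"grip":1},{"dx":0,"dy":0,"dz":0,"ax":0,"ay":0,"az":0,"grip":1},{"dx":0,"dy":0,"dz":-5,"ax":0,"ay":0,"az":0,"grip":1},{"dx":0,"dy":0,"dz":-15,"ax":0,"ay":0,"az":0,"grip":1},{"dx":0,"dy":0,"dz":-20,"ax":0,"ay":0,"az":0,"grip":1},{"dx":0,"dy":0,"dz":-25,"ax":0,"ay":0,"az":0,"grip":1},{"dx":0,"dy":0,"dz":-25,"ax":0,"ay":0,"az":0,"grip":1},{"dx":0,"dy":0,"dz":-25,"ax":0,"ay":0,"az":0,"grip":1},{"dx":-10,"dy":-20,"dz":-25,"ax":0,"ay":0,"az":0,"grip":1},{"dx":-10,"dy":-30,"dz":-5,"ax":0,"ay":0,"az":0,"grip":1},{"dx":-10,"dy":-30,"dz":0,"ax":0,"ay":0,"az":0,"grip":1},{"dx":-10,"dy":-30,"dz":0,"ax":0,"ay":0,"az":0,"grip":1},{"dx":-10,"dy":-20,"dz":0,"ax":0,"ay":0,"az":0,"grip":1},{"dx":0,"dy":0,"dz":0,"ax":0,"ay":0,"az":0,"grip":1},{"dx":0,"dy":0,"dz":0,"ax":0,"ay":0,"az":0,"grip":1},{"dx":0,"dy":0,"dz":0,"ax":0,"ay":0,"az":0,"grip":1}]}}

```text
t: 27.33
ee_pos: [0.602, -0.1254, 0.2617]
eef_rot: [-0.0, -0.046, 0.999, 0.0]
force: [-0.6, 0.9, -0.0]
gripper_width: 0.0856
```

```bash
python3 -c "
from fin import *
final('w15.pkl');w,s=pickle.load(open('w15.pkl','rb'))
X=cloud(w);h=hsv(w);H=h[...,0].astype(int)
m=((H<6)|(H>174))&(h[...,1]>150)&(X[...,2]>.14)&(X[...,2]<.15)
for A,ce,mm in blobs(m,20): print('handle tops',A,X[mm].mean(0).round(4),cv2.minAreaRect(np.ascontiguousarray(X[mm][:,:2]*1000,dtype=np.float32)))
roi=(X[...,1]>-.12)&(X[...,1]<.1)&(X[...,0]>.45)&(X[...,0]<.62)&(X[...,2]>.091)&(X[...,2]<.098)&(h[...,1]<90)
P=X[roi];c=np.linalg.lstsq(np.c_[P[:,:2]-[.54,0],np.ones(len(P))],P[:,2],rcond=None)[0];print('block top',c,cv2.minAreaRect(np.ascontiguousarray(P[:,:2]*1000,dtype=np.float32)))
cv2.imwrite('pics/w15.png',w['color'][...,::-1])
"
```

```text
27.3833 [ 0.602  -0.1251  0.2619] 0.08518570515832488 [-0.17 -0.16 -0.06]
ring n 1487 top z 0.06777821198349909 plane [ 0.0665 -0.037   0.0701]
ring centre [ 0.5528 -0.2557]
eye (np.uint64(40), np.float64(146.725), np.float64(166.7), np.int32(92)) [ 0.5901 -0.2784  0.0715]
eye (np.uint64(37), np.float64(182.59459459459458), np.float64(165.56756756756758), np.int32(92)) [ 0.585  -0.2362  0.0715]
cone w15.pkl 315 sectors [38 27 19 29 40 51 54 57] zt 0.0854 axis [ 5.627e-01 -2.597e-01 -5.000e-04] tool [  51.71 -130.4   176.52]
handle tops 99 [ 0.5433 -0.0328  0.1448] ((543.323486328125, -30.58572769165039), (8.350582122802734, 16.798057556152344), 89.38298797607422)
handle tops 129 [0.5381 0.0233 0.1445] ((538.2652587890625, 26.027976989746094), (17.65959358215332, 9.335363388061523), 3.0292747020721436)
block top [ 0.00762458 -0.00059255  0.09491159] ((541.1688842773438, -1.8929023742675781), (33.95930099487305, 89.7724609375), 5.211894989013672)
```

View pics/w15.png

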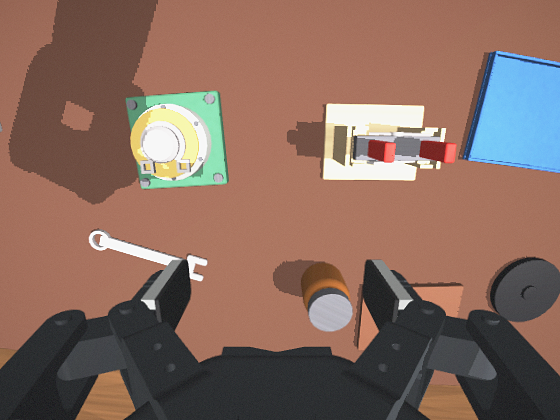

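The pliers are seated and level in the rack at (393,145), with the block top at z 95 mm. The ring's eyes are unchanged, and the jar, wrench, discs and offcut look untouched. I'm handing in.

```bash
python3 -c "
from bench import manip
print(manip.hand_in())"
```

```text
the job is handed in; nothing more can be done
None
```

The snap ring is in the spindle's groove, the pliers are back upright in their rack, and the job was handed in after about 27 s of robot time. The hand-in reports no verdict, so what follows rests on my own last checks.

I spread the ring on the pliers' tips and carried it over the shaft end. I then pressed the washer to its stop and let the ring close while the tips followed the eyes. The shaft was clamped about 2.6 mm high. Wrist readings between steps put the push on the ring at about 10 N at most; I did not record continuously.

**Checks that agreed**
- **Ring closed:** the eyes are 42.5 mm apart, against 42.4 mm relaxed.
- **Ring centred:** its centre, worked out from the eyes, was within about 0.5 mm of the shaft axis.
- **Ring height and level:** its top face is at about 72 mm, against the groove's upper wall. It was level within about 0.02 rad when seen from straight above.
- **Pliers:** the block top is level (under 0.01 rad) at about 94–95 mm, so the origin is near 18 mm and about 1 mm from the seat.
- **Robot:** the gripper is open and clear of everything.

**Checks that disagreed or were not made**
- **Ring fit in the last picture:** this view was slanted. It gave a ring tilt of about 0.08 rad and a centre about 10 mm off. I think hub points got into the fit, because the eyes in the same picture and the view from above both show the ring centred, so I set it aside.
- **Ring arc fit from above:** a cruder fit of the ring's back put its centre about 1.6 mm off the axis; I trusted the eyes instead.
- **Bystanders:** the jar, wrench, discs and offcut looked unmoved, but I did not measure them. The spacer, grinder and hammer were outside or at the edge of the last picture.

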